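# Lock the panel with the cam nut

## Robot

A 6-joint arm with a two-finger parallel gripper is mounted at the origin on the work surface. World frame = base frame: x ahead of the robot, y to its left, z up, the work surface at z = 0. Lengths are in m, angles in rad, forces in N, time in s.
With the tool pointing down it reaches from about 0.35 to 0.85 m from the base axis. Payload 8.1 kg.
Tool frame: the origin (TCP) lies midway between the tips of the shut fingers; the grasp point (between the pads) lies 19 mm behind it (arm.grip_point_offset is the distance from the TCP to the grasp point, in m); z points along the fingers, y is the direction in which the jaws open and shut (so a half turn about z gives the same grasp; the last joint's range is limited). The gripper opens to 93 mm and grips with 3 to 60 N. Pads are 15 mm wide; open, the fingers measure 128 mm over their backs; the gripper's body (75 mm by 188 mm) begins 65 mm behind the grasp point.
Start: joints at [-1.347, 0.13, 1.488, -0, 1.523, -0.085], TCP at [0.182, -0.572, 0.219] pointing down, gripper open.
Joint ranges: [-2.96, 2.96], [-0.89, 2.26], [0.02, 2.5], [-1.34, 4.48], [0, 2.73], [-2.66, 2.66]. Speed limits (rad/s): [2.39, 2.39, 2.79, 3.14, 3.14, 3.14].

## Interface

Orientations are given as a unit quaternion [w, x, y, z].
In Python, from cell import arm gives the robot as it stands. The module is installed in compiled form; this text tells all that it offers.
- The arm moves only by the tool send_rows, never from a script. Its argument "plan" is a list that holds one entry, the list of rows, each a list of 7 numbers: the turn, a rotation vector about the tool's x, y, z in rad, then the shift along the tool's x, y, z in mm, then the closure, from 0 (fully open) to 1 (shut). A call has 1 to 5 rows; each row shifts and turns the pose as measured when the row begins, along the tool's axes as they then stand; what a row does not reach is not made up. A row lasts 1/8 s, in which the tool goes at most 62.5 mm and 10.7 degrees, less where a joint would pass 70% of its speed; a pose out of reach is approached as far as the arm can. A call is refused whole if a number of a shift passes 62.5 or a number of a turn 0.188, either way. A call with a gripper value outside its range is refused whole. The fingers move at their own pace and stop on an object; "squeeze" is the grip in N (left out, the last holds). Time passes only in rows, so rows that do not move let the fingers close. It gives the time, the measured TCP pose, the force and the opening at its end, in the units of the state.
- arm.sense(): the state, without advancing time (a new reading comes with each control period).
- arm.get_image(name): name is "scene" or "top" or "wrist"; returns a dict with "pixels" (400x640x3 uint8, red, green, blue), "intrinsics" (3x3 intrinsics, pixels), "k1" (the pictures are not rectified: a ray, as slopes to the right and down, at radius r is drawn at 1 + k1 r^2 times it, then the intrinsics apply), "cam_to_world" (4x4, takes a point from camera to world coordinates); the wrist camera has in their place "tool_from_camera" (4x4, takes a point from camera to tool coordinates, whose origin is the TCP and whose axes are the flange's). Camera axes: x right, y down, z forward; pixel columns grow to the right and rows downward; lengths in m; the calibration is good to about 2 mm. A picture is of the moment at which its call begins: read the wrist's pose just before it. There is no depth.
- arm.sign_off(): hands the job in, once; it reports no verdict.
The state is a dict: "time": time; "q": joint angles; "joint_vel": joint speeds; "joint_torque": joint torques, N m; "tcp_pos": TCP position; "orientation": TCP orientation; "wrist_force": force on the tool from outside, world axes, zero at the start; "moment": the same for the moment, N m; "opening": finger opening in m.
Only numpy, scipy, OpenCV 4.12 (cv2) and the standard library are available. Lean on these libraries where they do the work, as an engineer would, in place of code of your own. Each camera call takes 0.05 s, during which the arm holds its last target.

## Task

Take the green-handled spanner off the rubber mat, fit it on the brass nut under the clear guard and turn the nut clockwise (seen from above) all the way to its stop, so that the red cam pushes the plywood panel up to the back fence. Then take the spanner off the nut and lay it flat back on the mat. Move the nut, the cam and the panel only with the spanner, never with the gripper, and leave the grey spanner, the glue bottle, the tin and the offcuts where they are.

Things in the scene. Friction and masses are not known exactly. Their poses are not given: they have to be found in the camera images.
- spanner_grip (a point): Centre (half-way up) of the green grip of the right spanner, which lies flat on the mat. Grip: a bar 24 mm wide, 18 mm high, from 75 mm behind this point to 45 mm ahead of it. The steel jaw ahead is 12 mm thick, centred at the same height. x points from grip to jaw, z up. About 300 g, centre of mass 18 mm towards the jaw.
- spanner_jaw (a point): Where the nut's centre lies when the green spanner is fitted: 80 mm from spanner_grip along +x. Jaw opening 32.5 mm between parallel sides, open ahead (+x); throat 18.5 mm behind this point; tips end 22 mm ahead of it and flare out as a lead-in. About 66 mm wide outside.
- nut (a point): Centre of the brass hexagon nut (30 mm across flats, 22 mm high, centre 44 mm above the bench), which turns with the red cam on a vertical axis. x points through a corner (corners every 60 degrees), z up. The spanner's length must lie along a corner direction to slip over two flats (9 degrees of play either way). Fitted: jaw point within 8 mm of the axis.
- cam (a joint): Angle of nut and cam, rad, growing clockwise seen from above: starts 0 to 0.3, hard stop 1.05, home above 0.95. Friction 0.5 N m, stays where left. Red cam: disc of radius 40 mm, 24 mm off the axis, 17 to 33 mm above the bench. At 0 its lobe points 70 degrees and the nut's x axis 20 degrees anticlockwise from fixture +x.
- fixture: Fixed steel fixture: origin on the nut's axis at bench level, z up, +x towards panel and fence. Base plate 15 mm high, x -50 to 200 mm, y -122 to 98 mm. Side stop: face at y -106 mm, 40 mm high. The -x side is free for the spanner's handle: handle directions from nut between about 95 and 235 degrees anticlockwise from +x.
- guard (a point): Centre of the clear guard disc over the nut: 72 mm across, 64.5 mm to 67.5 mm above the bench, so the spanner must come in level from the side under it. It is held by a steel post 14 mm thick, 68 mm high at fixture x 0, y -62 mm.
- panel_mid (a point): Centre of the loose plywood panel, 110 mm (fixture x) by 150 by 18 mm, lying on the base plate between the cam and the wooden back fence (face at fixture x 175.5 mm, y -115 to 65 mm, top 50 mm above the bench). It starts 5 to 9 mm off the fence; against the fence its centre is at fixture x 120.5 mm, and 117.5 mm or more counts, which the fully turned cam gives.
- mat: Black rubber mat fixed on the bench, 210 (x) by 180 (y) by 6 mm, origin at the centre of its underside. Two spanners lie on it along its x, about 84 mm apart, in either order. The green one must end flat on it, grip centre within 60 mm (x) and 70 mm (y) of the mat's centre.
- small_spanner_grip (a point): Centre of the grey grip of a smaller spanner (same grip size, jaw too narrow for the nut, jaw about 49 mm wide), x from grip to jaw. Leave it.
- glue_mid (a point): Half-way up the white glue bottle with orange cap, 54 mm across, 170 mm high, standing beside the fixture. Leave it.
- tin_mid (a point): Half-way up the metal tin, 66 mm across, 90 mm high, standing beside the fixture. Leave it.
- offcuts_mid (a point): Centre of a low pile of plywood offcuts, 60 by 90 mm, 24 mm high, lying between mat and fixture on the robot's side. Leave it.
Not all that is in view belongs to the job. Leave any blue or pink look-alike of the part that bears spanner_grip alone.

How it is judged:
By the outcome, as a careful person would: the job done as asked, in the order asked, and still so for the second after the job is handed in, with the robot touching nothing.
It also fails if it takes over 72 s, if anything falls off the work surface, if the arm or the gripper's body presses on something with over 40 N, if the wrist force passes 120 N, or if a joint passes its speed limit or range.

## Working session

There is one attempt and no reset: what is moved stays moved. The work goes in short steps, Python scripts to look and compute and a tool call to move; the robot and the scene stay as the last step left them, time stands still between calls to the robot, and variables do not carry over. Pictures are saved under pics/ and viewed, and the job is handed in when it is done.

Besides the shell and the picture viewer there is one more tool, called after ">>>" as name([rows], argument=value, ...), one row to a line, values as JSON. send_rows: Moves the arm, as the interface text tells. Its arguments: {"type":"object","properties":{"plan":{"type":"array","items":{"type":"array","items":{"type":"array","items":{"type":"number"}}}},"squeeze":{"type":"number"}},"required":["plan"]}

```bash
mkdir -p pics; ls; python3 - <<'E'
from cell import arm
import cv2,numpy as np
s=arm.sense(); print(s)
for n in ["scene","top","wrist"]:
    d=arm.get_image(n); cv2.imwrite(f"pics/{n}0.png",d["pixels"][:,:,::-1])
    print(n,d["intrinsics"],d["k1"],np.round(d.get("cam_to_world",d.get("tool_from_camera")),4))
E
```

```text
pics
{'time': 0.0, 'q': array([-1.34742951e+00,  1.31153980e-01,  1.48930525e+00, -2.58199552e-05,
        1.52301236e+00, -8.54110601e-02]), 'joint_vel': array([ 0.0008688 ,  0.00050734,  0.00017691,  0.00025657,  0.00030247,
       -0.0013226 ]), 'joint_torque': array([-3.89328401e-03, -5.59845793e+01, -4.91772258e+01,  7.63472356e-02,
        3.53763567e-02, -1.00333100e-04]), 'tcp_pos': array([ 0.18221134, -0.57104475,  0.2175775 ]), 'orientation': array([-9.36343281e-04,  9.88105149e-01,  1.53776887e-01, -7.76149942e-05]), 'wrist_force': array([-0.01410324, -0.26123151,  0.11436623]), 'moment': array([-0.043205 ,  0.0170933,  0.0256083]), 'opening': 0.09272630969315818}
scene [[507.81199182   0.         322.10383953]
 [  0.         507.81199182 201.49091529]
 [  0.           0.           1.        ]] -0.1477907849657263 [[-0.8622  0.3531 -0.3632  1.015 ]
 [ 0.5065  0.6138 -0.6056  0.8022]
 [ 0.0091 -0.7061 -0.708   1.0441]
 [ 0.      0.      0.      1.    ]]
top [[463.37465867   0.         323.7337307 ]
 [  0.         463.37465867 205.21153565]
 [  0.           0.           1.        ]] 0.042045545193629394 [[-0.0122 -0.9983  0.0569  0.4321]
 [-0.9999  0.0125  0.0051 -0.0155]
 [-0.0058 -0.0569 -0.9984  1.4451]
 [ 0.      0.      0.      1.    ]]
wrist [[353.97904167   0.         324.3010441 ]
 [  0.         353.97904167 200.10814592]
 [  0.           0.           1.        ]] 0.01647095825000922 [[-7.000e-04 -9.633e-01 -2.686e-01  7.480e-02]
 [ 1.000e+00 -1.000e-03  9.000e-04  2.000e-04]
 [-1.100e-03 -2.686e-01  9.633e-01 -1.662e-01]
 [ 0.000e+00  0.000e+00  0.000e+00  1.000e+00]]
```

View pics/scene0.png

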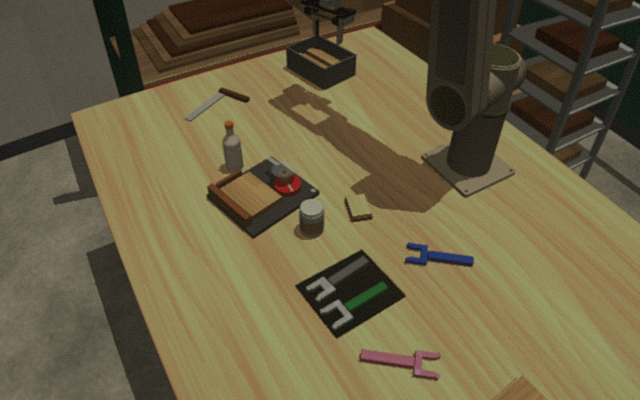

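View pics/top0.png

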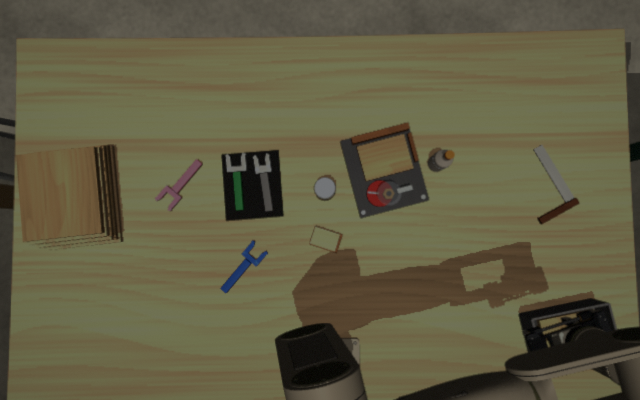

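View pics/wrist0.png

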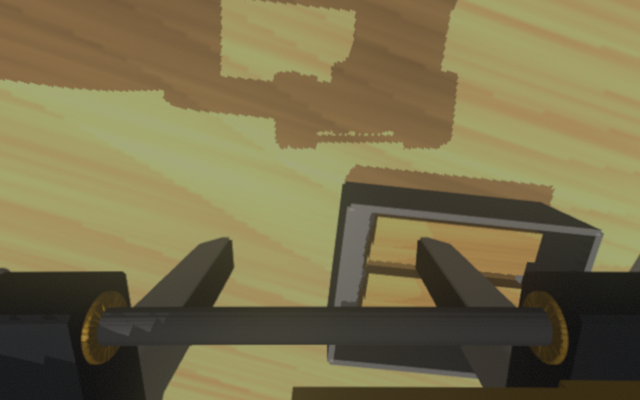

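The scene view has the green spanner at (365,297) and the grey one at (350,270) on the mat. The look-alikes are blue (440,256) and pink (400,360). The top view has green at (238,188), grey at (265,188), the fixture around (385,170), the red cam at (382,193) and the tin at (325,187). Next I'll measure these.

```bash
cat > h.py <<'E'
import numpy as np,cv2
from scipy.spatial.transform import Rotation as R
def und(d,uv):
    uv=np.asarray(uv,float).reshape(-1,2); K=d["intrinsics"]
    p=cv2.undistortPoints(uv.reshape(-1,1,2),K,np.array([d["k1"],0,0,0,0.])).reshape(-1,2)
    return np.c_[p,np.ones(len(p))]
def T_of(d,s=None):
    if "cam_to_world" in d: return d["cam_to_world"]
    q=s["orientation"]; T=np.eye(4); T[:3,:3]=R.from_quat([q[1],q[2],q[3],q[0]]).as_matrix(); T[:3,3]=s["tcp_pos"]
    return T@d["tool_from_camera"]
def plane(d,uv,z,s=None):
    T=T_of(d,s); r=und(d,uv)@T[:3,:3].T; o=T[:3,3]
    return o+r*((z-o[2])/r[:,2])[:,None]
def proj(d,P,s=None):
    T=np.linalg.inv(T_of(d,s)); P=np.asarray(P,float).reshape(-1,3)
    c=P@T[:3,:3].T+T[:3,3]
    return cv2.projectPoints(c,np.zeros(3),np.zeros(3),d["intrinsics"],np.array([d["k1"],0,0,0,0.]))[0].reshape(-1,2)
def rect(mask):
    cs=cv2.findContours(mask.astype(np.uint8),cv2.RETR_EXTERNAL,cv2.CHAIN_APPROX_NONE)[0]
    return sorted(cs,key=cv2.contourArea)[::-1]
E
python3 - <<'E'
from cell import arm
from h import *
d=arm.get_image("top"); im=d["pixels"]
hsv=cv2.cvtColor(im,cv2.COLOR_RGB2HSV)
bgr=im[:,:,::-1]
cv2.imwrite("pics/top_mat.png",cv2.resize(bgr[135:235,210:350],None,fx=5.5,fy=5.5,interpolation=cv2.INTER_CUBIC))
cv2.imwrite("pics/top_fix.png",cv2.resize(bgr[115:225,330:465],None,fx=5.4,fy=5.4,interpolation=cv2.INTER_CUBIC))
H,S,V=[hsv[:,:,i].astype(int) for i in range(3)]
def show(n,m,z):
    for c in rect(m)[:2]:
        if cv2.contourArea(c)<20: continue
        M=cv2.moments(c); ctr=[M['m10']/M['m00'],M['m01']/M['m00']]
        w=plane(d,c.reshape(-1,2),z)[:,:2]
        r=cv2.minAreaRect((w*1000).astype(np.float32))
        print(n,np.round(ctr,1),cv2.contourArea(c),"->",plane(d,[ctr],z)[0].round(4),"rect mm",np.round(r[0],1),np.round(r[1],1),round(r[2],1))
show("green",(H>45)&(H<80)&(S>100),0.024)
show("red",((H<6)|(H>174))&(S>150),0.033)
black=(V<45); black[:, :200]=0; black[:,300:]=0; black[:140]=0; black[225:]=0
show("mat",cv2.morphologyEx(black.astype(np.uint8),cv2.MORPH_CLOSE,np.ones((9,9))),0.006)
E
```

```text
green [237.9 191. ] 319.0 -> [0.5603 0.2552 0.024 ] rect mm [560.3 255.4] [118.9  30. ] 3.7
green [634.9 151.2] 112.0 -> [ 0.6648 -0.9509  0.024 ] rect mm [ 665.5 -951.3] [23.3 49.2] 87.5
red [374.4 199.8] 113.5 -> [ 0.5272 -0.1631  0.033 ] rect mm [ 526.2 -163.9] [58.1 30.6] 36.8
red [374.9 185.3] 91.0 -> [ 0.5715 -0.1654  0.033 ] rect mm [ 572.4 -165.5] [28.6 53.7] 51.3
mat [252.1 184.9] 3631.0 -> [0.5805 0.2145 0.006 ] rect mm [580.9 214.5] [206.6 177.3] 3.9
```

View pics/top_mat.png

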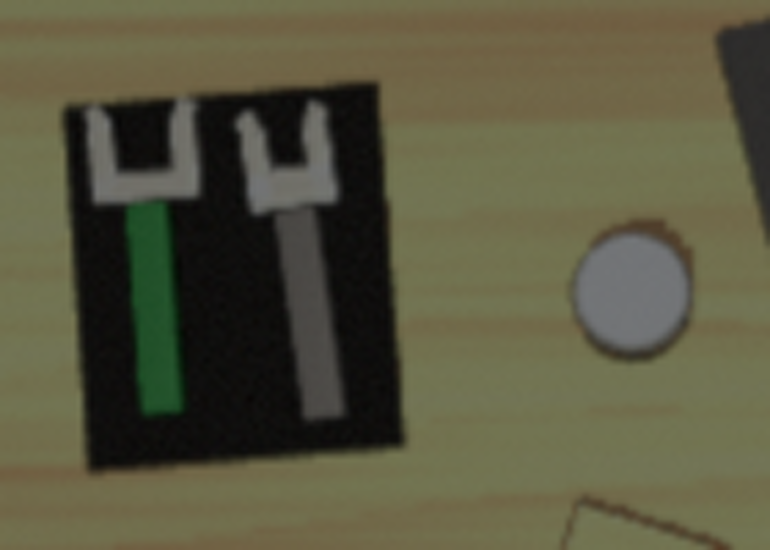

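View pics/top_fix.png

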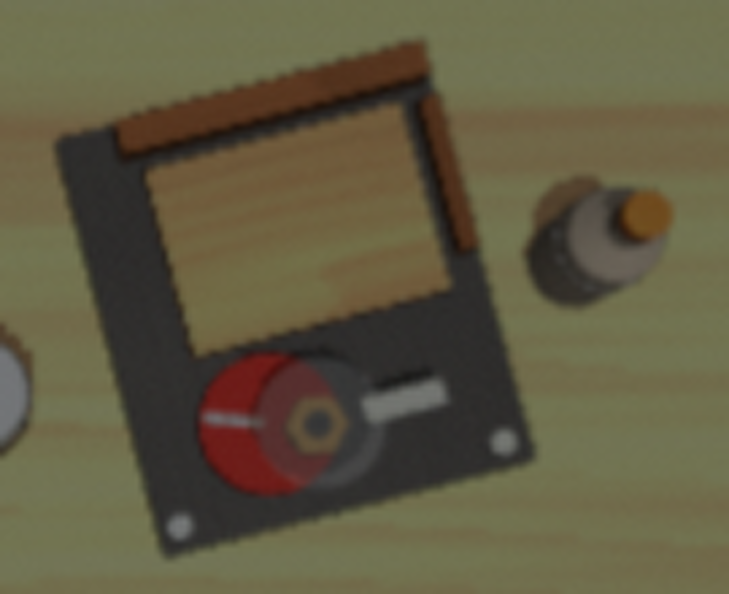

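The spanner I want is at top-view (238,188), left on the mat. It has a green grip and the wider jaw; its neighbour at (265,188) has a grey grip and narrow jaw, and the blue one (245,267) and pink one (180,185) lie off the mat. Next is the fixture pose from the top view.

```bash
python3 - <<'E'
from cell import arm
from h import *
d=arm.get_image("top"); s=arm.get_image("scene")
f=lambda p:[(p[0]+.5)/5.4-.5+330,(p[1]+.5)/5.4-.5+115]
for n,p,z in [("nut",(316,424),.055),("plBL",(165,557),.015),("plBR",(533,455),.015),("plTL",(56,140),.015),("cam",(270,424),.033),("line0",(204,417),.033),("line1",(262,423),.033),("glueTop",(646,215),.17),("fenceL",(118,125),.05),("fenceR",(427,42),.05)]:
    print(n,np.round(f(p),1),plane(d,[f(p)],z)[0].round(4))
a,b,c=[plane(d,[f(p)],.015)[0][:2] for p in [(165,557),(533,455),(56,140)]]
v=a-b; print("len y",np.linalg.norm(v),"yaw",np.degrees(np.arctan2(v[1],v[0]))-90); v=c-a; print("len x",np.linalg.norm(v),"yaw",np.degrees(np.arctan2(v[1],v[0])))
g=lambda p:[(p[0]+.5)/5.5-.5+210,(p[1]+.5)/5.5-.5+135]
print("tin",plane(d,[g((633,292))],.09)[0].round(3))
cv2.imwrite("pics/sc_fix.png",cv2.resize(s["pixels"][120:245,195:335,::-1],None,fx=5,fy=5,interpolation=cv2.INTER_CUBIC)[:600])
# green grip/jaw
im=d["pixels"];hsv=cv2.cvtColor(im,cv2.COLOR_RGB2HSV)
m=(hsv[:,:,0]>45)&(hsv[:,:,0]<80)&(hsv[:,:,1]>100); m[:,300:]=0
ys,xs=np.nonzero(m); w=plane(d,np.c_[xs,ys],.024)[:,:2]; u,S,vt=np.linalg.svd(w-w.mean(0)); print("grip mean",w.mean(0),"dir",np.degrees(np.arctan2(vt[0,1],vt[0,0])), np.ptp((w-w.mean(0))@vt[0]))
jl=[(105,190),(195,185),(105,110),(185,102)]
print("jaw", plane(d,[g(p) for p in [(95,203),(200,196),(93,112),(190,100)]],.021).round(4))
E
```

```text
nut [388.1 193.1] [ 0.5454 -0.2023  0.055 ]
plBL [360.1 217.7] [ 0.4735 -0.1201  0.015 ]
plBR [428.3 198.9] [ 0.5293 -0.3308  0.015 ]
plTL [340.  140.5] [ 0.7147 -0.0612  0.015 ]
cam [379.6 193.1] [ 0.5475 -0.1793  0.033 ]
line0 [367.4 191.8] [ 0.5519 -0.1421  0.033 ]
line1 [378.1 192.9] [ 0.5481 -0.1748  0.033 ]
glueTop [449.2 154.4] [ 0.6409 -0.357   0.17  ]
fenceL [351.4 137.7] [ 0.7158 -0.095   0.05  ]
fenceR [408.7 122.4] [ 0.7603 -0.2692  0.05  ]
len y 0.21800916140264656 yaw 14.80730077516884
len x 0.2482455961800449 yaw 13.717069257921354
tin [ 0.561 -0.012  0.09 ]
grip mean [0.56066121 0.25533848] dir -175.74359435023325 0.11931904064961502
jaw [[0.6213 0.2896 0.021 ]
 [0.6246 0.2308 0.021 ]
 [0.6728 0.2907 0.021 ]
 [0.679  0.2362 0.021 ]]
```

View pics/sc_fix.png

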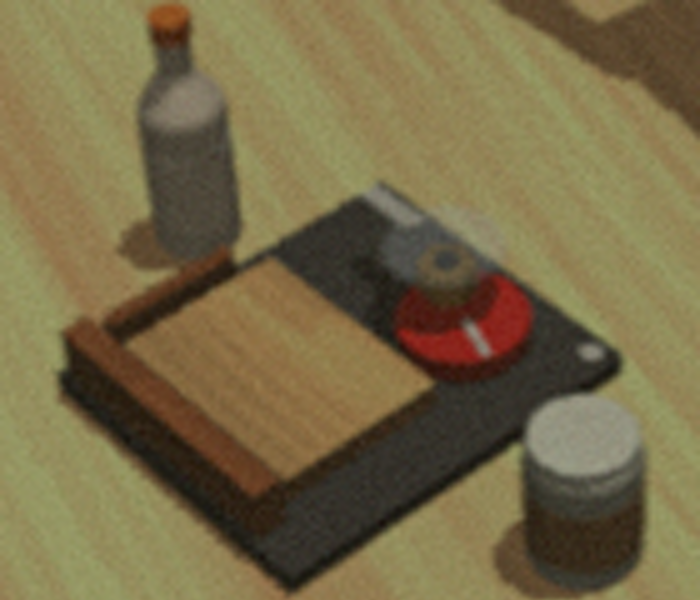

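The fixture's yaw is about 14.3° and the nut is at about (0.546,-0.202). The cam lobe is at about 70° in the fixture frame, so the cam angle is near 0. I'll move the wrist camera over the nut for a closer look on the way.

>>> send_rows([
  [[0,0,0,48,-30,0,0],[0,0,0,48,-30,0,0],[0,0,0,48,-30,0,0],[0,0,0,48,-30,0,0],[0,0,0,48,-30,0,0]],
])

```text
time: 0.92
tcp_pos: [0.3678, -0.3526, 0.2176]
orientation: [-0.0, 0.989, 0.15, 0.0]
wrist_force: [0.4, -1.2, -1.0]
opening: 0.0928
```

>>> send_rows([
  [[0,0,0,48,-30,0,0],[0,0,0,48,-30,0,0],[0,0,0,48,-28,0,0],[0,0,0,0,0,0,0]],
])

```text
time: 1.42
tcp_pos: [0.4841, -0.218, 0.2183]
orientation: [0.0, 0.988, 0.152, 0.001]
wrist_force: [0.3, 0.1, 0.2]
opening: 0.0929
```

```bash
cat >> h.py <<'E'
import pickle
def snap(arm,name,fn,crop=None,k=1):
    s=arm.sense(); d=arm.get_image(name); d=dict(d)
    pickle.dump((s,d),open(f"pics/{fn}.pkl","wb"))
    im=d["pixels"][:,:,::-1]
    if crop: x0,y0,x1,y1=crop; im=cv2.resize(im[y0:y1,x0:x1],None,fx=k,fy=k,interpolation=cv2.INTER_CUBIC)
    cv2.imwrite(f"pics/{fn}.png",im)
    return s,d
def yaw(s):
    q=s["orientation"]; m=R.from_quat([q[1],q[2],q[3],q[0]]).as_matrix(); return np.degrees(np.arctan2(m[1,0],m[0,0])), m[:,2]
E
python3 - <<'E'
from cell import arm
from h import *
s,d=snap(arm,"wrist","w1")
print(s["tcp_pos"],yaw(s),s["time"]); print(proj(d,[[.546,-.2023,.055]],s))
E
```

```text
[ 0.48410845 -0.21796811  0.21827119] (np.float64(17.528510907157898), array([ 2.12889968e-03, -2.53223052e-04, -9.99997702e-01])) 1.425
[[327.66569685 114.33061109]]
```

View pics/w1.png

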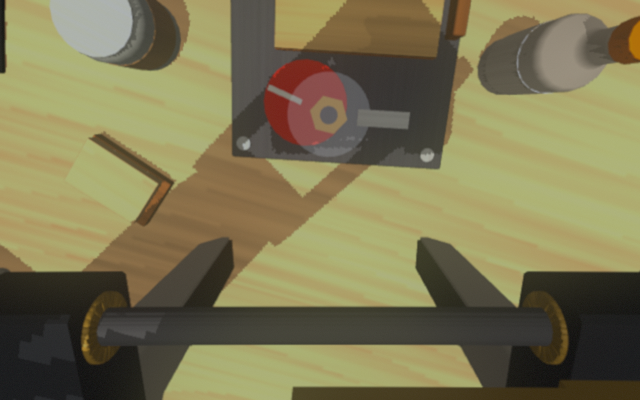

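The wrist view has the nut at about (328,115), as predicted, with the cam at (305,102). I'll measure the hexagon's angle from an enlarged crop.

```bash
python3 - <<'E'
from h import *
s,d=pickle.load(open("pics/w1.pkl","rb"))
im=d["pixels"]; cv2.imwrite("pics/w1c.png",cv2.resize(im[50:175,225:450,::-1],None,fx=3.5,fy=3.5,interpolation=cv2.INTER_CUBIC))
hsv=cv2.cvtColor(im,cv2.COLOR_RGB2HSV);H,S,V=[hsv[:,:,i].astype(int) for i in range(3)]
print(hsv[108:122:3,312:345:3].tolist()[0]); print(hsv[97:135:2,328].tolist())
E
```

```text
[[14, 107, 143], [18, 103, 146], [18, 104, 147], [18, 99, 142], [0, 15, 99], [160, 8, 94], [165, 5, 94], [12, 25, 103], [18, 101, 144], [19, 106, 147], [18, 105, 148]]
[[13, 106, 144], [19, 104, 147], [19, 104, 147], [19, 106, 147], [18, 84, 133], [173, 11, 96], [165, 5, 95], [158, 11, 95], [150, 5, 93], [170, 8, 95], [165, 5, 94], [160, 8, 95], [165, 5, 93], [15, 29, 105], [18, 99, 144], [18, 105, 146], [18, 103, 146], [17, 104, 145], [3, 113, 140]]
```

View pics/w1c.png

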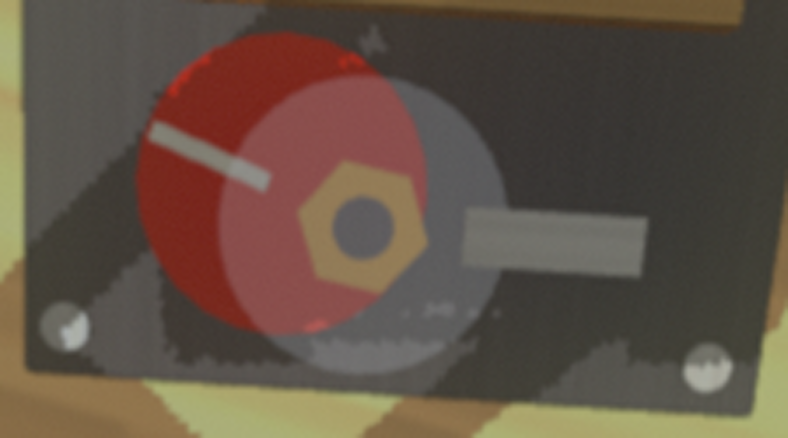

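```bash
python3 - <<'E'
from h import *
s,d=pickle.load(open("pics/w1.pkl","rb"))
im=d["pixels"]
hsv=cv2.cvtColor(im,cv2.COLOR_RGB2HSV);H,S,V=[hsv[:,:,i].astype(int) for i in range(3)]
m=(H>=15)&(H<=25)&(S>60)&(S<135); m[:90]=0;m[140:]=0;m[:,:300]=0;m[:,355:]=0
c=rect(m)[0]; print(cv2.contourArea(c))
w=plane(d,c.reshape(-1,2),.055,s)[:,:2]*1000
hull=cv2.convexHull(w.astype(np.float32))
M=cv2.moments(hull); ctr=np.array([M['m10'],M['m01']])/M['m00']
p=cv2.approxPolyDP(hull,3,True).reshape(-1,2); print(ctr,len(p))
for q in p: v=q-ctr; print(np.linalg.norm(v).round(1),np.degrees(np.arctan2(v[1],v[0])).round(1))
# 6-fold phase from contour
v=hull.reshape(-1,2)-ctr
vv=w-ctr; a=np.arctan2(vv[:,1],vv[:,0]); r=np.linalg.norm(vv,axis=1); k=r>11
print("phase corner deg",np.degrees(np.angle(np.sum((r[k]-r[k].mean())*np.exp(6j*a[k]))))/6)
g=lambda p:[(p[0]+.5)/3.5-.5+225,(p[1]+.5)/3.5-.5+50]
def show(n,pts,z):
    W=plane(d,[g(q) for q in pts],z,s)[:,:2]; print(n,W.round(4).tolist(),[np.degrees(np.arctan2(*(W[i+1]-W[i])[::-1])).round(1) for i in range(len(W)-1)])
show("line in->out",[(270,181),(150,131)],.033)
show("plate R->L",[(750,415),(28,372)],.015)
show("plate left edge",[(28,372),(24,5)],.015)
show("panel edge",[(740,22),(210,-2)],.033)
show("guard",[(362,224)],.0675)
show("post",[(648,245),(462,238)],.068)
E
```

```text
882.0
[ 545.86474621 -203.13247037] 6
16.2 35.3
16.3 92.7
16.4 153.4
16.2 -144.1
16.6 -88.7
16.4 -25.5
phase corner deg -25.6965872877181
line in->out [[0.5494, -0.1755], [0.5521, -0.141]] [np.float64(85.6)]
plate R->L [[0.5274, -0.3319], [0.4747, -0.1212]] [np.float64(104.0)]
plate left edge [[0.4747, -0.1212], [0.5734, -0.0965]] [np.float64(14.0)]
panel edge [[0.6252, -0.2824], [0.5889, -0.1474]] [np.float64(105.0)]
guard [[0.547, -0.2022]] []
post [[0.5635, -0.2717], [0.5513, -0.227]] [np.float64(105.3)]
```

Measured: nut axis (0.546,-0.203), corner direction 34.3° (world), fixture yaw 14.1°, so the cam is at about 0. This fits the nut's 17.3 mm corner radius and the given 20° offset. Now to the mat.

>>> send_rows([
  [[0,0,0,28,-52,0,0.35],[0,0,0,28,-52,0,0.35],[0,0,0,28,-52,0,0.35],[0,0,0,28,-52,0,0.35],[0,0,0,28,-52,0,0.35]],
], squeeze=50)

```text
time: 2.1
tcp_pos: [0.5394, 0.0666, 0.2177]
orientation: [0.002, 0.99, 0.144, 0.001]
wrist_force: [0.6, 0.1, -0.1]
opening: 0.0606
```

>>> send_rows([
  [[0,0,0,23,-50,0,0.35],[0,0,0,23,-50,0,0.35],[0,0,0.05,23,-50,0,0.35],[0,0,0.16,10,-15,20,0.35],[0,0,0,0,0,0,0.35]],
])

```text
time: 2.72
tcp_pos: [0.5714, 0.2475, 0.1964]
orientation: [0.003, 0.999, 0.035, 0.001]
wrist_force: [-0.5, -1.1, 0.4]
opening: 0.0602
```

```bash
cat >> h.py <<'E'
def green(d):
    hsv=cv2.cvtColor(d["pixels"],cv2.COLOR_RGB2HSV); m=(hsv[:,:,0]>45)&(hsv[:,:,0]<85)&(hsv[:,:,1]>110)
    return rect(m)[0]
def to_tool(s,P,y=None):
    a=np.radians(yaw(s)[0]); dl=(np.asarray(P)-s["tcp_pos"])*1000
    return np.array([dl[0]*np.cos(a)+dl[1]*np.sin(a), dl[0]*np.sin(a)-dl[1]*np.cos(a), -dl[2]]).round(1)
E
python3 - <<'E'
from cell import arm
from h import *
s,d=snap(arm,"wrist","w2")
print(s["tcp_pos"],yaw(s),s["time"],s["opening"])
c=green(d); w=plane(d,c.reshape(-1,2),.024,s)[:,:2]*1000
r=cv2.minAreaRect(w.astype(np.float32)); print(r)
E
```

```text
[0.57135219 0.24751763 0.19643581] (np.float64(4.058398432911139), array([ 0.00260049, -0.00678849, -0.99997358])) 2.725 0.06015537179365119
((564.20458984375, 256.73358154296875), (118.90653991699219, 23.962968826293945), 4.045347213745117)
```

View pics/w2.png

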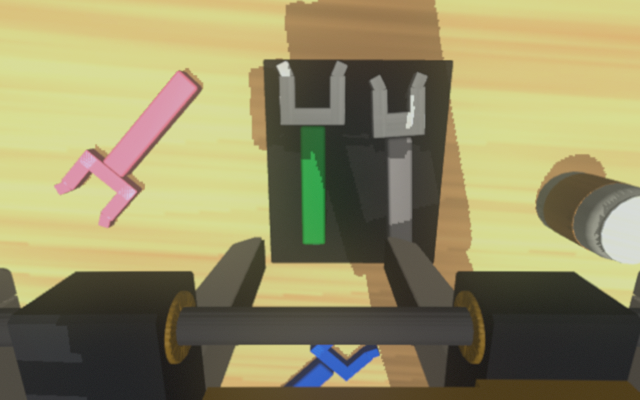

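The wrist view agrees. The green grip at (312,185) measures 119x24 mm, its bar centre (0.564,0.257), yaw 4.05°. The grey one is at (400,185), pink (140,140), blue (340,360). I'll go down over the green one.

>>> send_rows([
  [[0.007,-0.0026,0,12,-9,50,0.35],[0,0,0,0,0,55,0.35],[0,0,0,0,0,50,0.35],[0,0,0,0,0,15,0.35],[0,0,0,0,0,0,0.35]],
])

```text
time: 3.4
tcp_pos: [0.5917, 0.2486, 0.0337]
orientation: [-0.001, 0.999, 0.04, 0.007]
wrist_force: [0.9, 1.0, 0.1]
opening: 0.0606
```

```bash
python3 - <<'E'
from cell import arm
from h import *
s,d=snap(arm,"wrist","w3")
print(s["tcp_pos"],yaw(s),s["time"],s["opening"],s["wrist_force"])
E
```

```text
[0.59165499 0.2486001  0.03370111] (np.float64(4.577688623854233), array([ 0.01337029,  0.00261507, -0.99990719])) 3.4 0.060572218109745724 [0.90526801 0.96015317 0.13866545]
```

View pics/w3.png

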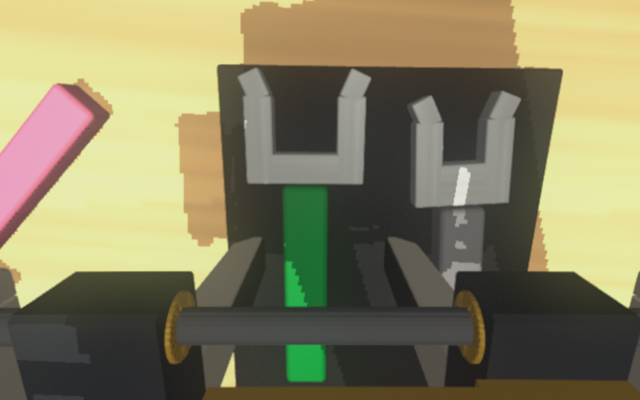

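>>> send_rows([
  [[-0.0026,-0.0134,0.008,-8,-9,0,0.35],[0,0,0,0,0,0,0.35]],
])

```text
time: 3.7
tcp_pos: [0.586, 0.2585, 0.0396]
orientation: [-0.001, 0.999, 0.036, 0.004]
wrist_force: [0.6, 0.8, -0.5]
opening: 0.0605
```

```bash
python3 - <<'E'
from cell import arm
from h import *
s,d=snap(arm,"wrist","w4")
print(s["tcp_pos"],yaw(s),s["time"],s["opening"],s["wrist_force"],to_tool(s,[.583,.257,.0095]))
c=green(d); w=plane(d,c.reshape(-1,2),.024,s)[:,:2]*1000
r=cv2.minAreaRect(w.astype(np.float32)); print(r)
E
```

```text
[0.58598109 0.25845336 0.03962808] (np.float64(4.095072538466975), array([ 0.00701715,  0.00140684, -0.99997439])) 3.7 0.06054125396493084 [ 0.60348658  0.8209027  -0.50270944] [-3.1  1.2 30.1]
((585.4765014648438, 258.38470458984375), (77.76072692871094, 23.848318099975586), 4.02687931060791)
```

>>> send_rows([
  [[-0.0014,-0.007,0,-2,0,22,0.35],[0,0,0,0,0,6,0.35],[0,0,0,0,0,0,0.35]],
])

```text
time: 4.12
tcp_pos: [0.5847, 0.2586, 0.0103]
orientation: [0.0, 0.999, 0.036, 0.001]
wrist_force: [0.3, 0.2, 0.6]
opening: 0.0604
```

```bash
python3 - <<'E'
from cell import arm
from h import *
s=arm.sense()
print(s["tcp_pos"],yaw(s),s["time"],s["opening"],s["wrist_force"],to_tool(s,[.583,.258,.0095]))
E
```

```text
[0.58473282 0.25856079 0.01032585] (np.float64(4.159992839750494), array([ 1.43904428e-03, -4.26152685e-04, -9.99998874e-01])) 4.125 0.06035947207530778 [0.25192991 0.17780002 0.5980384 ] [-1.8  0.4  0.8]
```

Level, centred and 4 mm above the mat; closing.

>>> send_rows([
  [[0,0,0,0,0,0,1],[0,0,0,0,0,0,1],[0,0,0,0,0,0,1],[0,0,0,0,0,0,1]],
], squeeze=60)

```text
time: 4.62
tcp_pos: [0.5849, 0.2585, 0.0105]
orientation: [0.0, 0.999, 0.036, 0.001]
wrist_force: [-0.1, -0.1, -0.2]
opening: 0.0253
```

```bash
python3 - <<'E'
from cell import arm
from h import *
s=arm.sense()
print(s["tcp_pos"],yaw(s),s["time"],s["opening"],s["wrist_force"])
E
```

```text
[0.58492794 0.25848542 0.01052048] (np.float64(4.152527836265316), array([ 1.54152442e-03, -4.14091510e-04, -9.99998726e-01])) 4.625 0.025345846952722934 [-0.09980333 -0.07823201 -0.20378704]
```

>>> send_rows([
  [[0,0,0,0,0,-15,1],[0,0,0,0,0,-30,1],[0,0,0,0,0,-50,1],[0,0,0,0,0,-50,1],[0,0,0,0,0,0,1]],
])

```text
time: 5.25
tcp_pos: [0.5837, 0.2582, 0.1621]
orientation: [0.0, 0.999, 0.036, -0.0]
wrist_force: [0.9, -0.4, -3.1]
opening: 0.0234
```

```bash
python3 - <<'E'
from cell import arm
from h import *
s,d=snap(arm,"wrist","w5")
print(s["tcp_pos"],yaw(s),s["time"],s["opening"],s["wrist_force"])
E
```

```text
[0.58365162 0.25816096 0.16209178] (np.float64(4.15011046385863), array([-1.01107160e-04, -9.41412957e-04, -9.99999552e-01])) 5.25 0.02338699075525515 [ 0.85981164 -0.4369324  -3.08247352]
```

View pics/w5.png

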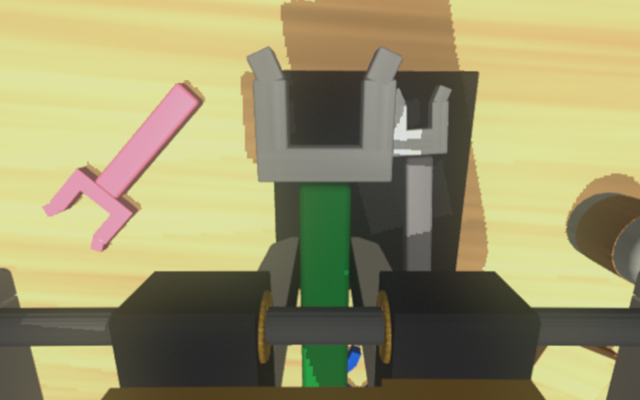

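The spanner is held, with -3 N at the wrist. Its jaw shows at (325,115) between the sides at columns 288 and 362. Next I'll work out the jaw point in the tool frame.

```bash
python3 - <<'E'
from h import *
s,d=pickle.load(open("pics/w5.pkl","rb"))
im=d["pixels"]; cv2.imwrite("pics/w5c.png",cv2.resize(im[40:200,235:415,::-1],None,fx=3.6,fy=3.6,interpolation=cv2.INTER_CUBIC))
t=d["tool_from_camera"]
def tp(uv,z):
    r=und(d,uv)@t[:3,:3].T; o=t[:3,3]; return ((o+r*((z-o[2])/r[:,2])[:,None])*1000).round(1)
print(tp([(288,120),(362,120),(325,147),(325,150),(257,150),(392,150),(258,181),(391,181),(265,50),(385,50),(250,60),(400,57)],-.0105))
print("grip front top",tp([(300,185),(349,185)],-.0135))
E
```

```text
[[ 67.1 -15.3 -10.5]
 [ 67.1  16.4 -10.5]
 [ 55.6   0.6 -10.5]
 [ 54.3   0.6 -10.5]
 [ 54.3 -29.3 -10.5]
 [ 54.2  30.  -10.5]
 [ 40.4 -29.5 -10.5]
 [ 40.3  30.2 -10.5]
 [ 94.9 -23.8 -10.5]
 [ 94.8  25.  -10.5]
 [ 91.1 -30.2 -10.5]
 [ 92.2  31.3 -10.5]]
grip front top [[ 39.2 -10.5 -13.5]
 [ 39.2  11.2 -13.5]]
```

View pics/w5c.png

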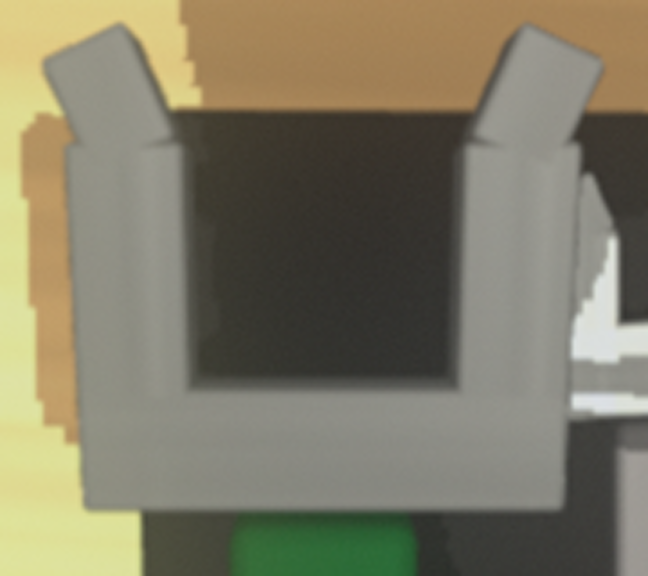

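```bash
python3 - <<'E'
from h import *
s,d=pickle.load(open("pics/w4.pkl","rb"))
im=d["pixels"]; cv2.imwrite("pics/w4c.png",cv2.resize(im[60:200,215:395,::-1],None,fx=4,fy=4,interpolation=cv2.INTER_CUBIC))
print(s["tcp_pos"])
E
```

```text
[0.58598109 0.25845336 0.03962808]
```

View pics/w4c.png

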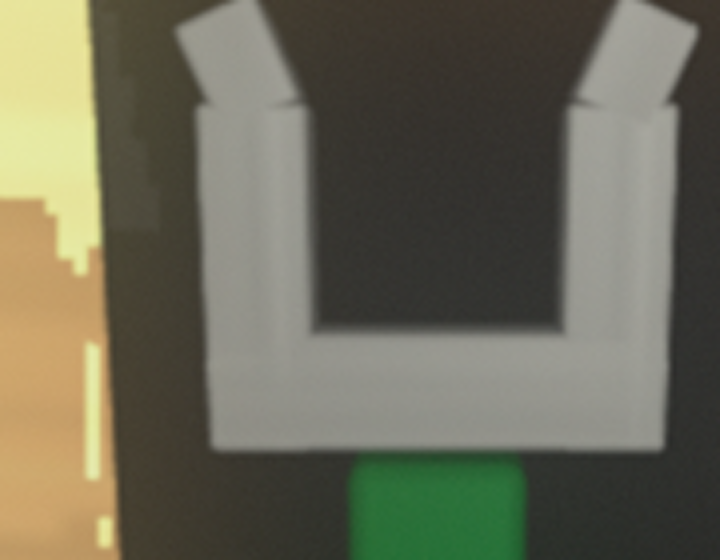

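```bash
python3 - <<'E'
from h import *
s,d=pickle.load(open("pics/w4.pkl","rb"))
g=lambda p:[(p[0]+.5)/4-.5+215,(p[1]+.5)/4-.5+60]
def wd(a,b,z): 
    P=plane(d,[g(a),g(b)],z,s)*1000; return np.linalg.norm(P[0]-P[1]).round(2)
print("mat: throat w",wd((312,331),(565,331),.021),"back outer",wd((212,449),(663,449),.021),"front outer",wd((198,106),(679,106),.021),"flare",wd((178,30),(698,30),.021),"grip front",wd((350,460),(525,460),.024))
s,d=pickle.load(open("pics/w5.pkl","rb"))
g=lambda p:[(p[0]+.5)/3.6-.5+235,(p[1]+.5)/3.6-.5+40]
z0=s["tcp_pos"][2]
for dz in(0,-.003,-.005):
  print(dz,"held: throat w",wd((188,388),(461,388),z0+.0105+dz),"back outer",wd((83,509),(565,509),z0+.0105+dz),"front outer",wd((66,147),(581,147),z0+.0105+dz),"flare",wd((44,64),(603,64),z0+.0105+dz),"grip front",wd((232,515),(415,515),z0+.0135+dz))
E
```

```text
mat: throat w 32.84 back outer 59.83 front outer 59.87 flare 63.83 grip front 22.9
0 held: throat w 33.22 back outer 60.18 front outer 59.54 flare 63.53 grip front 22.45
-0.003 held: throat w 33.86 back outer 61.34 front outer 60.69 flare 64.75 grip front 22.89
-0.005 held: throat w 34.29 back outer 62.11 front outer 61.46 flare 65.57 grip front 23.18
```

The held jaw has not drooped: its widths match those seen on the mat. The jaw point sits at about tool (+74, +0.5) and its height is TCP + 4.5 mm. I'll carry it to a pre-fit point 70 mm behind the nut along 34°.

>>> send_rows([
  [[0,0,-0.053,-19,53,0,1],[0,0,-0.053,-22,51,0,1],[0,0,-0.053,-25,50,0,1],[0,0,-0.053,-27,49,0,1],[0,0,-0.053,-30,47,0,1]],
])

```text
time: 5.92
tcp_pos: [0.4979, -0.0154, 0.1499]
orientation: [-0.0, 0.984, 0.175, -0.01]
wrist_force: [0.4, -0.1, -2.1]
opening: 0.0234
```

```bash
python3 - <<'E'
from cell import arm
from h import *
s=arm.sense()
print(s["tcp_pos"],yaw(s),s["time"],s["opening"],s["wrist_force"],to_tool(s,[.427,-.284,.16]))
E
```

```text
[ 0.49793447 -0.01543443  0.14992791] (np.float64(20.188992234499022), array([-0.01956423, -0.00326809, -0.99980326])) 5.925 0.0233516921774745 [ 0.43451635 -0.09101522 -2.0582422 ] [-159.3  227.6  -10.1]
```

>>> send_rows([
  [[-0.003,0.02,-0.05,-32,45,-2,1],[0,0,-0.05,-34,43,-2,1],[0,0,-0.05,-36,41,-2,1],[0,0,-0.05,-36,38,-2,1],[0,0,-0.04,-22,22,-2,1]],
])

```text
time: 6.55
tcp_pos: [0.4243, -0.261, 0.1502]
orientation: [-0.006, 0.955, 0.295, -0.005]
wrist_force: [-0.4, 0.0, -2.8]
opening: 0.0229
```

```bash
cat >> h.py <<'E'
def fit_report(s,back,z,yw,jx=.074,nut=(.546,-.2028)):
    a=np.radians(yw); t=np.array([nut[0]-(back+jx)*np.cos(a),nut[1]-(back+jx)*np.sin(a),z])
    y,zz=yaw(s); c=np.radians(y); X=np.array([np.cos(c),np.sin(c),0]);Y=np.array([np.sin(c),-np.cos(c),0])
    print("t",round(s["time"],2),"tcp",s["tcp_pos"].round(4),"yaw",round(y,2),"F",s["wrist_force"].round(1),"M",s["moment"].round(2),"op",round(s["opening"],4))
    print("turn",(-zz@-Y).round(4),(-(zz@X)).round(4),(-np.radians(yw-y)).round(4),"shift",to_tool(s,t))
    jaw=s["tcp_pos"]+jx*X; print("jaw-nut fixture-free mm",((jaw[:2]-np.array(nut))*1000).round(1),"along/perp tool",((jaw[:2]-nut)@X[:2]*1000).round(1),((jaw[:2]-nut)@Y[:2]*1000).round(1))
E
python3 - <<'E'
from cell import arm
from h import *
fit_report(arm.sense(),.070,.15,34.3)
E
```

```text
t 6.55 tcp [ 0.4243 -0.261   0.1502] yaw 34.32 F [-0.4  0.  -2.8] M [ 0.   -0.03  0.02] op 0.0229
turn -0.0141 0.0066 0.0004 shift [-10.7  20.4   0.2]
jaw-nut fixture-free mm [-60.6 -16.5] along/perp tool -59.3 -20.5
```

>>> send_rows([
  [[-0.014,0.0066,0,-11,21,0,1],[0,0,0,0,0,40,1],[0,0,0,0,0,40,1],[0,0,0,0,0,0,1]],
])

```text
time: 7.05
tcp_pos: [0.421, -0.2851, 0.0616]
orientation: [-0.004, 0.956, 0.293, -0.003]
wrist_force: [-0.7, -0.2, -1.8]
opening: 0.0232
```

```bash
python3 - <<'E'
from cell import arm
from h import *
s,d=snap(arm,"wrist","w6")
fit_report(s,.070,.042,34.3)
E
```

```text
t 7.05 tcp [ 0.421  -0.2851  0.0616] yaw 34.05 F [-0.7 -0.2 -1.8] M [0.02 0.05 0.01] op 0.0232
turn -0.0102 0.0035 -0.0044 shift [ 5.6  2.4 19.6]
jaw-nut fixture-free mm [-63.7 -40.8] along/perp tool -75.6 -1.8
```

View pics/w6.png

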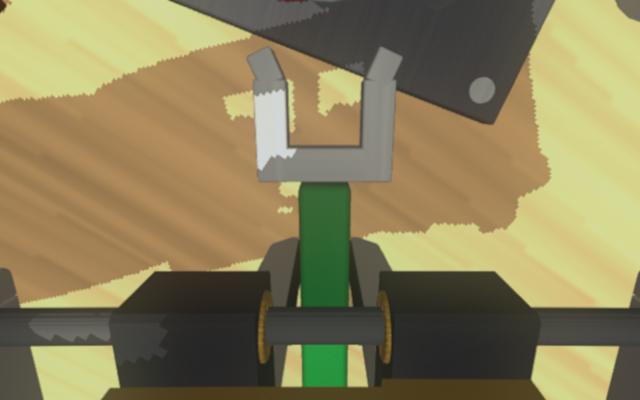

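>>> send_rows([
  [[-0.01,0.004,-0.004,5,3,14,1],[0,0,0,0,0,4,1],[0,0,0,0,0,0,1]],
])

```text
time: 7.48
tcp_pos: [0.4305, -0.2866, 0.0479]
orientation: [0.003, 0.955, 0.295, 0.003]
wrist_force: [-0.6, -0.5, -2.5]
opening: 0.0232
```

```bash
python3 - <<'E'
from cell import arm
from h import *
s=arm.sense(); fit_report(s,.070,.042,34.3)
snap(arm,"scene","s7",(225,110,345,240),4.6)
E
```

```text
t 7.47 tcp [ 0.4305 -0.2866  0.0479] yaw 34.35 F [-0.6 -0.5 -2.5] M [-0.02  0.03 -0.04] op 0.0232
turn 0.0081 -0.0031 0.0009 shift [-1.4 -4.2  5.9]
jaw-nut fixture-free mm [-54.4 -42.1] along/perp tool -68.6 4.1
```

View pics/s7.png

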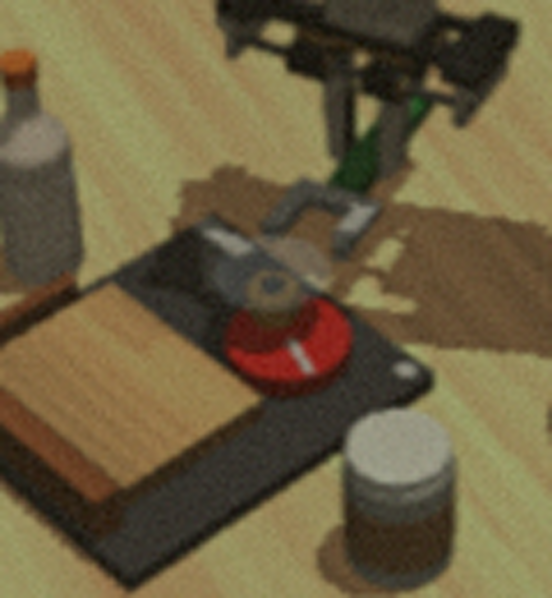

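The scene crop has the jaw at (325,210), level and pointing at the nut at (275,290) under the guard. I'll trim the pose before going in.

>>> send_rows([
  [[0.006,-0.002,0,0,-4,7,1],[0,0,0,0,0,0,1]],
])

```text
time: 7.78
tcp_pos: [0.4287, -0.2836, 0.0415]
orientation: [0.001, 0.955, 0.295, 0.001]
wrist_force: [0.2, 1.5, -2.7]
opening: 0.0228
```

```bash
python3 - <<'E'
from cell import arm
from h import *
s=arm.sense(); fit_report(s,.060,.0415,34.3)
E
```

```text
t 7.78 tcp [ 0.4287 -0.2836  0.0415] yaw 34.35 F [ 0.2  1.5 -2.7] M [-0.03  0.05  0.  ] op 0.0228
turn 0.0032 -0.0015 0.0009 shift [ 8.4 -0.6 -0. ]
jaw-nut fixture-free mm [-56.2 -39. ] along/perp tool -68.4 0.5
```

>>> send_rows([
  [[0,0,0,12,-1,0,1],[0,0,0,8,0,0,1],[0,0,0,2,0,0,1]],
])

```text
time: 8.15
tcp_pos: [0.448, -0.2695, 0.042]
orientation: [0.002, 0.955, 0.295, 0.002]
wrist_force: [-0.2, -0.1, -3.0]
opening: 0.0231
```

```bash
python3 - <<'E'
from cell import arm
from h import *
s,d=snap(arm,"wrist","w8",(215,0,435,200),3); fit_report(s,.0,.0415,34.3)
print("nut pred",proj(d,[[.546,-.2028,.055]],s))
E
```

```text
t 8.15 tcp [ 0.448  -0.2695  0.042 ] yaw 34.34 F [-0.2 -0.1 -3. ] M [-0.01  0.07 -0.04] op 0.0231
turn 0.004 -0.002 0.0007 shift [44.6  0.1  0.5]
jaw-nut fixture-free mm [-36.9 -25. ] along/perp tool -44.6 -0.2
nut pred [[323.88075842 -18.67300048]]
```

View pics/w8.png

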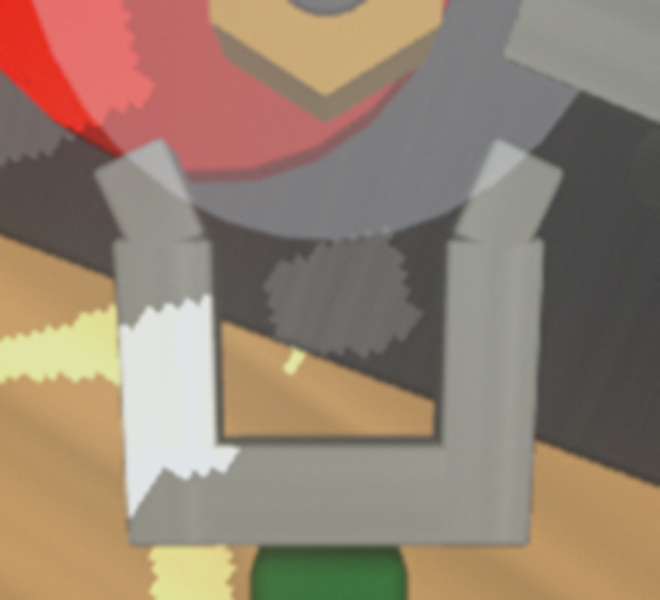

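The jaw's centre column is 329 and the nut's near corner is at 325, so they are within about 0.6 mm. The hexagon looks symmetric and the tips are already under the guard. I'll slide in.

>>> send_rows([
  [[0.003,-0.002,0,10,-0.5,0.5,1],[0,0,0,10,0,0,1],[0,0,0,8,0,0,1]],
])

```text
time: 8.57
tcp_pos: [0.4721, -0.2524, 0.0414]
orientation: [0.0, 0.956, 0.295, 0.0]
wrist_force: [0.1, 0.6, -2.2]
opening: 0.0229
```

```bash
python3 - <<'E'
from cell import arm
from h import *
s,d=snap(arm,"wrist","w9",(215,0,435,200),3); fit_report(s,.0,.0415,34.3)
E
```

```text
t 8.57 tcp [ 0.4721 -0.2524  0.0414] yaw 34.31 F [ 0.1  0.6 -2.2] M [-0.01  0.03 -0.02] op 0.0229
turn 0.0007 0.0001 0.0001 shift [15.   0.7 -0.1]
jaw-nut fixture-free mm [-12.7  -7.9] along/perp tool -15.0 -0.7
```

View pics/w9.png

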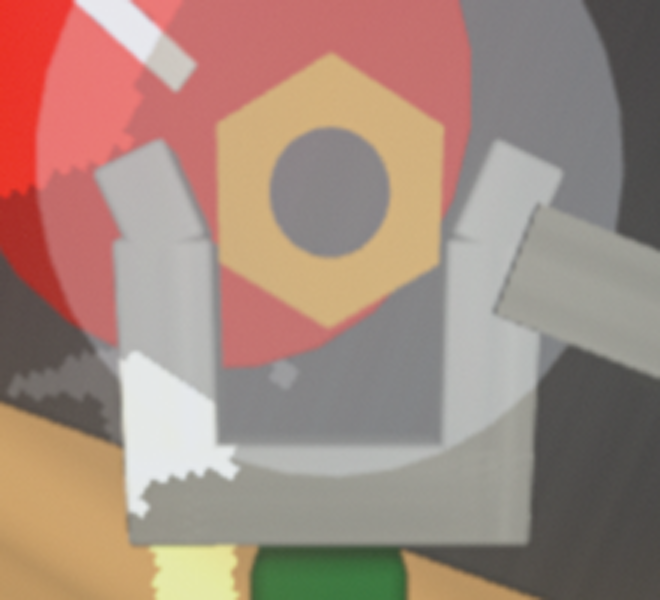

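>>> send_rows([
  [[0,0,0,7,0,0,1],[0,0,0,6,0,0,1],[0,0,0,0,0,0,1]],
])

```text
time: 9.0
tcp_pos: [0.4845, -0.2439, 0.0414]
orientation: [0.0, 0.955, 0.295, 0.0]
wrist_force: [-0.2, -0.6, -2.5]
opening: 0.0234
```

```bash
python3 - <<'E'
from cell import arm
from h import *
s,d=snap(arm,"wrist","w10",(215,0,435,200),3); fit_report(s,.0,.0415,34.3)
E
```

```text
t 9.0 tcp [ 0.4845 -0.2439  0.0414] yaw 34.35 F [-0.2 -0.6 -2.5] M [-0.04  0.12 -0.02] op 0.0234
turn 0.0008 -0.0004 0.0008 shift [-0.   0.7 -0.1]
jaw-nut fixture-free mm [-0.4  0.7] along/perp tool 0.0 -0.8
```

View pics/w10.png

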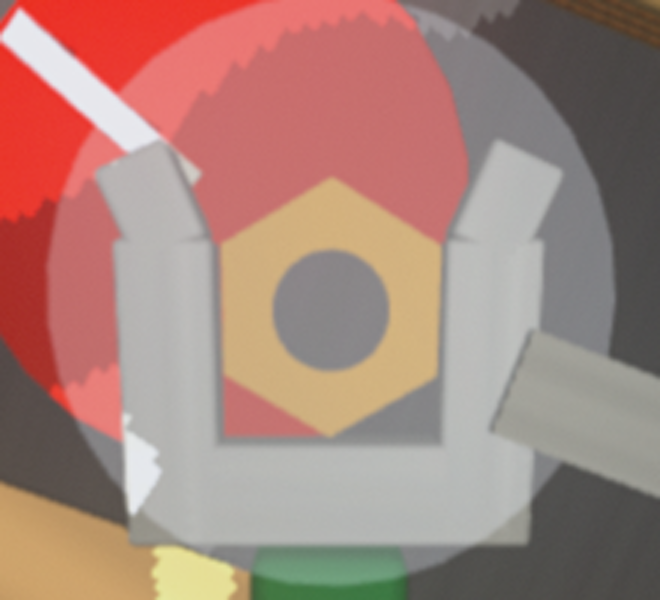

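The spanner is fitted: the nut fills the jaw, its centre at (331,310) against a jaw centre of 330. I'll turn it clockwise (+z tool turn) on a 74 mm arc, stepwise.

>>> send_rows([
  [[0,0,0.1,0.4,-7.4,0,1],[0,0,0.1,0.4,-7.4,0,1],[0,0,0.1,0.4,-7.4,0,1],[0,0,0,0,0,0,1]],
])

```text
time: 9.55
tcp_pos: [0.4741, -0.2243, 0.0415]
orientation: [0.001, 0.989, 0.145, 0.0]
wrist_force: [0.1, 0.9, -3.3]
opening: 0.0235
```

```bash
cat > rep.py <<'E'
import sys
from cell import arm
from h import *
s=arm.sense(); yw=float(sys.argv[1]); fit_report(s,.0,.0415,yw if yw<90 else yaw(s)[0],nut=(.5459,-.2025))
E
python3 rep.py 99
```

```text
t 9.55 tcp [ 0.4741 -0.2243  0.0415] yaw 16.67 F [ 0.1  0.9 -3.3] M [ 0.31 -0.13  0.22] op 0.0235
turn 0.0012 -0.0004 -0.0 shift [ 1.1 -0.3 -0. ]
jaw-nut fixture-free mm [-0.9 -0.6] along/perp tool -1.1 0.3
```

>>> send_rows([
  [[0,0,0.1,1.2,-7.4,0,1],[0,0,0.1,0.4,-7.4,0,1],[0,0,0.1,0.4,-7.4,0,1],[0,0,0,0,0,0,1]],
])

```text
time: 10.05
tcp_pos: [0.4711, -0.203, 0.0414]
orientation: [0.001, 1.0, -0.003, -0.0]
wrist_force: [0.5, 2.2, -2.2]
opening: 0.0233
```

```bash
python3 rep.py 99; python3 - <<'E'
from cell import arm
from h import *
snap(arm,"wrist","w11",(215,0,435,200),3)
E
```

```text
t 10.05 tcp [ 0.4711 -0.203   0.0414] yaw -0.32 F [ 0.5  2.2 -2.2] M [ 0.42 -0.1   0.43] op 0.0233
turn 0.0018 0.0005 -0.0 shift [ 0.8 -0.9 -0.1]
jaw-nut fixture-free mm [-0.8 -0.9] along/perp tool -0.8 0.9
```

View pics/w11.png

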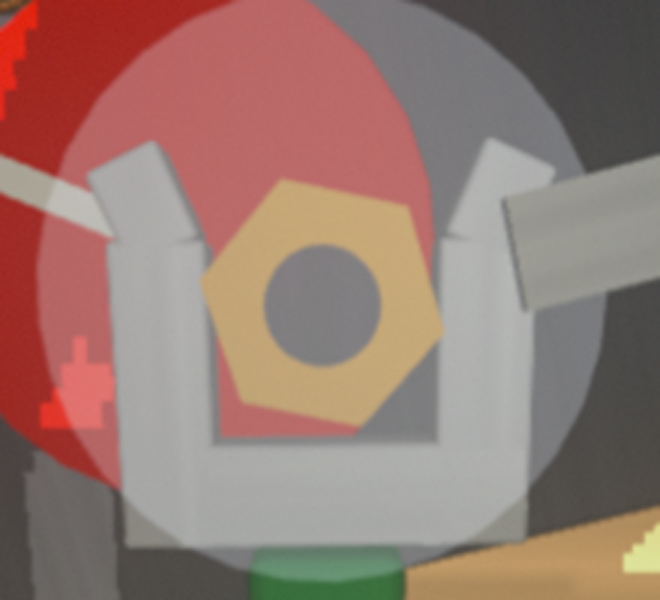

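```bash
cat > hexa.py <<'E'
import sys
from h import *
def hexang(fn):
    s,d=pickle.load(open(f"pics/{fn}.pkl","rb")); im=d["pixels"]
    hsv=cv2.cvtColor(im,cv2.COLOR_RGB2HSV);H,S,V=[hsv[:,:,i].astype(int) for i in range(3)]
    m=(H>=14)&(H<=25)&(S>60)&(V>110)
    p=proj(d,[[.5459,-.2025,.055]],s)[0]
    yy,xx=np.indices(m.shape); m&=((xx-p[0])**2+(yy-p[1])**2<50**2)
    c=rect(m)[0]; w=plane(d,c.reshape(-1,2),.055,s)[:,:2]*1000
    hull=cv2.convexHull(w.astype(np.float32)); M=cv2.moments(hull); ctr=np.array([M['m10'],M['m01']])/M['m00']
    pp=cv2.approxPolyDP(hull,2,True).reshape(-1,2)
    print(fn,"ctr",ctr.round(1),"area",cv2.contourArea(hull).round(0),"(779)","spanner yaw",yaw(s)[0].round(1))
    for q in pp: v=q-ctr; a=np.degrees(np.arctan2(v[1],v[0])); print("  r %.1f ang %.1f  cam deg %.1f"%(np.linalg.norm(v),a,(34.3-a)%60))
if __name__=="__main__":
    for f in sys.argv[1:]: hexang(f)
E
python3 hexa.py w10 w11
```

```text
Traceback (most recent call last):
  File "hexa.py", line 15, in <module>
    for f in sys.argv[1:]: hexang(f)
                           ~~~~~~^^^
  File "hexa.py", line 12, in hexang
    print(fn,"ctr",ctr.round(1),"area",cv2.contourArea(hull).round(0),"(779)","spanner yaw",yaw(s)[0].round(1))
                                       ^^^^^^^^^^^^^^^^^^^^^^^^^^^
AttributeError: 'float' object has no attribute 'round'
```

```bash
sed -i 's/cv2.contourArea(hull).round(0)/round(cv2.contourArea(hull))/' hexa.py; python3 hexa.py w10 w11
```

```text
w10 ctr [ 545.7 -202.8] area 767 (779) spanner yaw 34.3
  r 16.8 ang 35.6  cam deg 58.7
  r 17.1 ang 93.3  cam deg 1.0
  r 17.1 ang 151.9  cam deg 2.4
  r 16.7 ang -144.1  cam deg 58.4
  r 17.0 ang -85.1  cam deg 59.4
  r 17.0 ang -25.9  cam deg 0.2
w11 ctr [ 545.7 -202.7] area 769 (779) spanner yaw -0.3
  r 16.9 ang 17.6  cam deg 16.7
  r 16.9 ang 76.5  cam deg 17.8
  r 16.9 ang 138.7  cam deg 15.6
  r 17.0 ang -161.6  cam deg 15.9
  r 17.0 ang -101.7  cam deg 16.0
  r 17.0 ang -42.0  cam deg 16.3
```

The nut has turned 16.4° and the spanner 34.6°, a lag of about 18° against 9° of nominal play. I'll check how the lag develops with smaller steps.

>>> send_rows([
  [[0,0,0.08,1.1,-6.5,0,1],[0,0,0.08,0.3,-5.9,0,1],[0,0,0,0,0,0,1]],
])

```text
time: 10.48
tcp_pos: [0.4719, -0.1918, 0.0412]
orientation: [0.001, 0.997, -0.079, -0.001]
wrist_force: [-0.5, 3.1, -1.5]
opening: 0.0236
```

```bash
python3 rep.py 99; python3 - <<'E'
from cell import arm
from h import *
snap(arm,"wrist","w12",(215,0,435,200),3)
E
python3 hexa.py w12
```

```text
t 10.47 tcp [ 0.4719 -0.1918  0.0412] yaw -9.05 F [-0.5  3.1 -1.5] M [ 0.63 -0.09  0.49] op 0.0236
turn 0.0025 0.0026 -0.0 shift [ 0.7 -1.1 -0.3]
jaw-nut fixture-free mm [-0.9 -1. ] along/perp tool -0.7 1.1
w12 ctr [ 545.8 -202.6] area 767 (779) spanner yaw -9.1
  r 16.9 ang 11.1  cam deg 23.2
  r 17.0 ang 70.1  cam deg 24.2
  r 16.9 ang 129.0  cam deg 25.3
  r 16.9 ang -169.6  cam deg 23.9
  r 16.8 ang -111.4  cam deg 25.7
  r 16.9 ang -49.9  cam deg 24.2
```

View pics/w12.png

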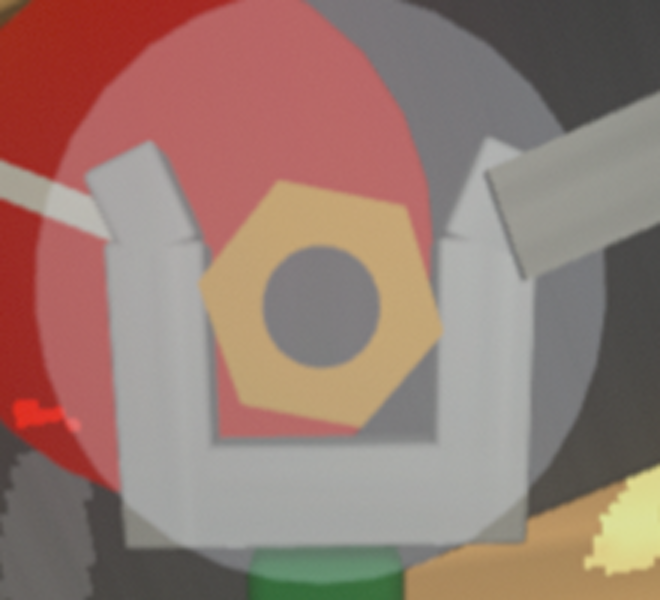

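The lag holds steady (19° at 24° of cam), so the drive is working. Continuing.

>>> send_rows([
  [[0,0,0.09,1.1,-7.5,0,1],[0,0,0.09,0.3,-6.7,0,1],[0,0,0.09,0.3,-6.7,0,1],[0,0,0,0,0,0,1]],
])

```text
time: 11.02
tcp_pos: [0.4774, -0.1732, 0.041]
orientation: [0.002, 0.978, -0.209, -0.003]
wrist_force: [-0.9, 3.9, -0.2]
opening: 0.0234
```

```bash
python3 rep.py 99; python3 - <<'E'
from cell import arm
from h import *
snap(arm,"wrist","w13",(215,0,435,200),3)
E
python3 hexa.py w13
```

```text
t 11.03 tcp [ 0.4774 -0.1732  0.041 ] yaw -24.15 F [-0.9  3.9 -0.2] M [ 0.69 -0.01  0.5 ] op 0.0234
turn 0.0044 0.0043 -0.0 shift [ 0.5 -1.3 -0.5]
jaw-nut fixture-free mm [-1. -1.] along/perp tool -0.5 1.3
w13 ctr [ 545.7 -202.7] area 768 (779) spanner yaw -24.1
  r 16.9 ang -5.5  cam deg 39.8
  r 17.0 ang 54.2  cam deg 40.1
  r 16.7 ang 115.4  cam deg 38.9
  r 17.1 ang 175.2  cam deg 39.1
  r 16.8 ang -127.0  cam deg 41.3
  r 16.8 ang -63.4  cam deg 37.7
```

>>> send_rows([
  [[0,0,0.09,0.8,-7.5,0,1],[0,0,0.09,0.3,-6.7,0,1],[0,0,0.09,0.3,-6.7,0,1],[0,0,0,0,0,0,1]],
])

```text
time: 11.58
tcp_pos: [0.4874, -0.1566, 0.0408]
orientation: [0.002, 0.942, -0.335, -0.004]
wrist_force: [-0.9, 4.4, 0.3]
opening: 0.0234
```

```bash
python3 rep.py 99; python3 - <<'E'
from cell import arm
from h import *
snap(arm,"wrist","w14",(215,0,435,200),3)
E
python3 hexa.py w14
```

```text
t 11.57 tcp [ 0.4874 -0.1566  0.0408] yaw -39.2 F [-0.9  4.4  0.3] M [ 0.82 -0.04  0.44] op 0.0234
turn 0.0068 0.0056 -0.0 shift [ 0.4 -1.4 -0.7]
jaw-nut fixture-free mm [-1.2 -0.8] along/perp tool -0.4 1.4
w14 ctr [ 545.7 -202.7] area 769 (779) spanner yaw -39.2
  r 16.8 ang -18.7  cam deg 53.0
  r 17.0 ang 40.2  cam deg 54.1
  r 17.0 ang 100.9  cam deg 53.4
  r 17.1 ang 161.4  cam deg 52.9
  r 16.9 ang -138.9  cam deg 53.2
  r 16.8 ang -78.1  cam deg 52.4
```

View pics/w14.png

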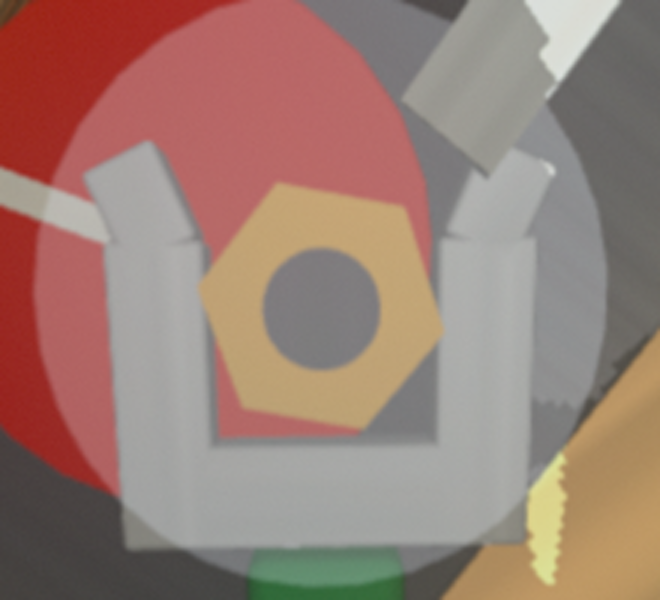

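>>> send_rows([
  [[0,0,0.08,0.6,-7,0,1],[0,0,0.06,0.2,-4.6,0,1],[0,0,0,0,0,0,1]],
])

```text
time: 12.0
tcp_pos: [0.4943, -0.1493, 0.0407]
orientation: [0.003, 0.918, -0.397, -0.005]
wrist_force: [-0.4, 5.0, 1.5]
opening: 0.0234
```

```bash
python3 rep.py 99; python3 - <<'E'
from cell import arm
from h import *
snap(arm,"wrist","w15",(215,0,435,200),3)
E
python3 hexa.py w15
```

```text
t 12.0 tcp [ 0.4943 -0.1493  0.0407] yaw -46.8 F [-0.4  5.   1.5] M [ 0.84 -0.15  0.35] op 0.0234
turn 0.0089 0.006 -0.0 shift [ 0.1 -1.2 -0.8]
jaw-nut fixture-free mm [-0.9 -0.7] along/perp tool -0.1 1.2
w15 ctr [ 545.7 -202.7] area 770 (779) spanner yaw -46.8
  r 16.9 ang -28.4  cam deg 2.7
  r 16.9 ang 31.6  cam deg 2.7
  r 17.0 ang 93.9  cam deg 0.4
  r 17.1 ang 152.7  cam deg 1.6
  r 17.0 ang -145.5  cam deg 59.8
  r 16.9 ang -84.4  cam deg 58.7
```

The cam is at about 61° by the hexagon, so about at its 60.2° stop. One small extra push will confirm it is seated.

>>> send_rows([
  [[0,0,0.04,0.2,-4,0,1],[0,0,0,0,0,0,1]],
])

```text
time: 12.3
tcp_pos: [0.4967, -0.1479, 0.0407]
orientation: [0.004, 0.911, -0.413, -0.005]
wrist_force: [-0.0, 5.4, 1.5]
opening: 0.0232
```

```bash
python3 rep.py 99; python3 - <<'E'
from cell import arm
from h import *
snap(arm,"wrist","w16",(215,0,435,200),3)
snap(arm,"top","t16",(330,115,465,225),5)
E
python3 hexa.py w16
```

```text
t 12.3 tcp [ 0.4967 -0.1479  0.0407] yaw -48.83 F [-0.   5.4  1.5] M [ 0.87 -0.14  0.35] op 0.0232
turn 0.0102 0.0053 -0.0 shift [-0.5 -1.1 -0.8]
jaw-nut fixture-free mm [-0.4 -1.1] along/perp tool 0.5 1.1
w16 ctr [ 545.7 -202.7] area 769 (779) spanner yaw -48.8
  r 17.1 ang -27.2  cam deg 1.5
  r 16.9 ang 32.9  cam deg 1.4
  r 16.8 ang 94.2  cam deg 0.1
  r 17.2 ang 153.1  cam deg 1.2
  r 16.8 ang -146.9  cam deg 1.2
  r 16.9 ang -87.5  cam deg 1.8
```

View pics/w16.png

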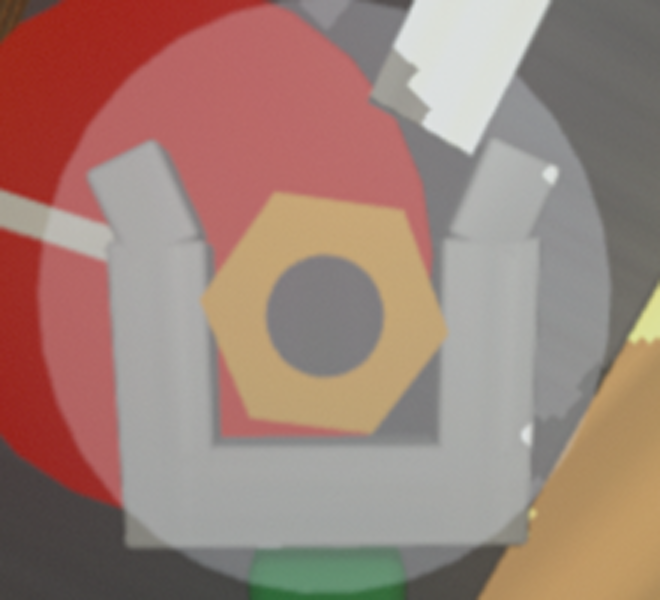

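View pics/t16.png

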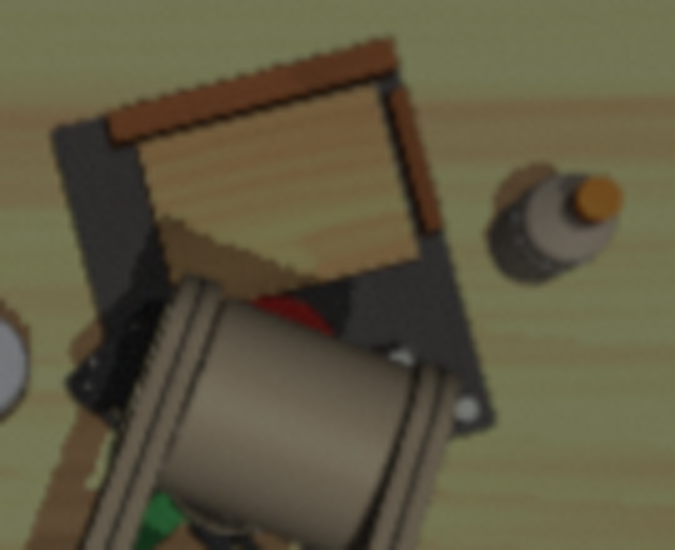

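The nut stayed put on the extra push (61.2° by the hexagon), so it is at the stop, and the panel is up at the fence. Now I'll rotate back through the play to centre the jaw on the nut at -26.5°.

>>> send_rows([
  [[0,0,-0.1,0.0,6.6,0,1],[0,0,-0.1,0.3,7.2,0,1],[0,0,-0.1,0.3,7.2,0,1],[0,0,0,0,0,0,1]],
])

```text
time: 12.9
tcp_pos: [0.4829, -0.1661, 0.0408]
orientation: [0.004, 0.964, -0.267, -0.004]
wrist_force: [0.0, 1.0, -2.5]
opening: 0.0236
```

```bash
python3 rep.py -26.3; python3 - <<'E'
from cell import arm
from h import *
snap(arm,"wrist","w17",(215,0,435,200),3)
E
python3 hexa.py w17
```

```text
t 12.9 tcp [ 0.4829 -0.1661  0.0408] yaw -30.97 F [ 0.   1.  -2.5] M [0.3  0.   0.07] op 0.0236
turn 0.009 0.0052 -0.0814 shift [-1.1  4.8 -0.7]
jaw-nut fixture-free mm [ 0.5 -1.7] along/perp tool 1.3 1.2
w17 ctr [ 545.7 -202.6] area 768 (779) spanner yaw -31.0
  r 16.9 ang -24.2  cam deg 58.5
  r 16.9 ang 35.3  cam deg 59.0
  r 16.8 ang 90.5  cam deg 3.8
  r 16.8 ang 154.6  cam deg 59.7
  r 17.1 ang -145.8  cam deg 0.1
  r 16.5 ang -90.5  cam deg 4.8
```

View pics/w17.png

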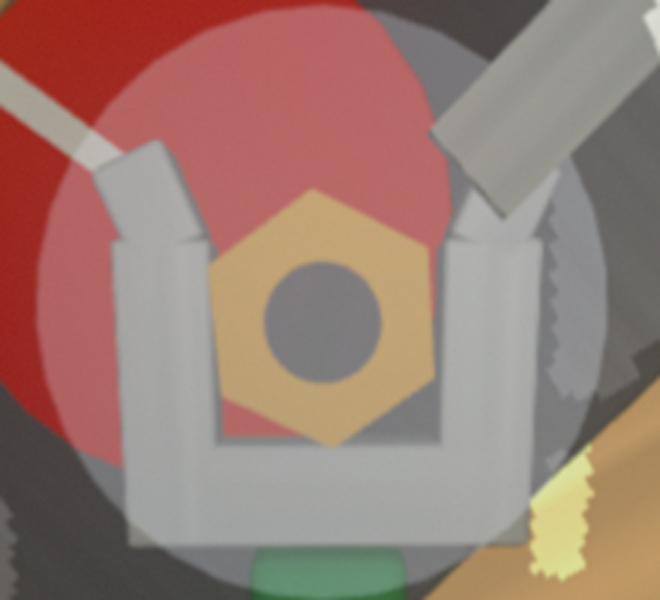

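>>> send_rows([
  [[0.005,0.003,-0.08,-1,5,0,1],[0,0,0,0,0,0,1]],
])

```text
time: 13.2
tcp_pos: [0.4798, -0.1698, 0.0406]
orientation: [0.002, 0.973, -0.23, -0.002]
wrist_force: [0.2, -0.4, -1.8]
opening: 0.0231
```

```bash
python3 rep.py -26.3; python3 - <<'E'
from cell import arm
from h import *
snap(arm,"wrist","w18",(215,0,435,200),3)
E
python3 hexa.py w18
```

```text
t 13.2 tcp [ 0.4798 -0.1698  0.0406] yaw -26.61 F [ 0.2 -0.4 -1.8] M [ 0.09  0.01 -0.03] op 0.0231
turn 0.0037 0.0023 -0.0054 shift [-0.2  0.  -0.9]
jaw-nut fixture-free mm [ 0.  -0.5] along/perp tool 0.2 0.4
w18 ctr [ 545.7 -202.6] area 768 (779) spanner yaw -26.6
  r 16.8 ang -24.3  cam deg 58.6
  r 17.2 ang 33.8  cam deg 0.5
  r 16.2 ang 85.8  cam deg 8.5
  r 17.0 ang 153.7  cam deg 0.6
  r 16.5 ang -151.6  cam deg 5.9
  r 17.0 ang -86.7  cam deg 1.0
```

View pics/w18.png

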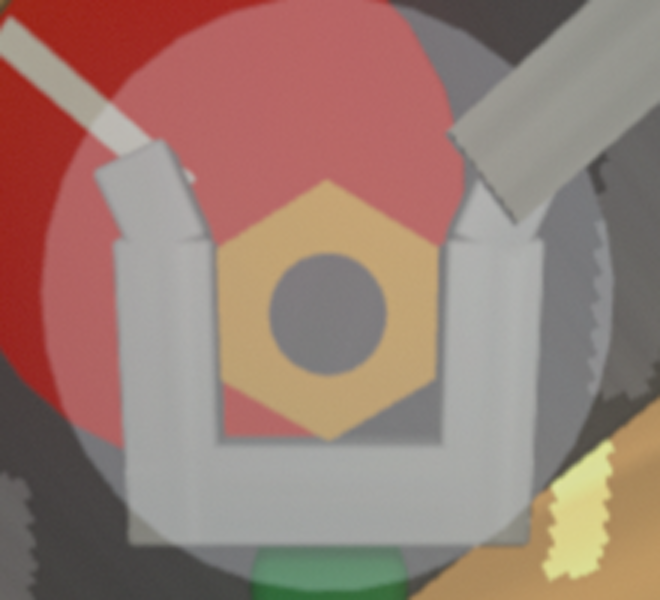

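Centred (nut 328, jaw 329) and force-free. Withdrawing straight back.

>>> send_rows([
  [[0,0,0,-8,0,0,1],[0,0,0,-12,0,0,1],[0,0,0,-18,0,0,1]],
])

```text
time: 13.62
tcp_pos: [0.4451, -0.1516, 0.0408]
orientation: [0.002, 0.973, -0.232, -0.001]
wrist_force: [0.8, 0.1, -1.9]
opening: 0.0235
```

```bash
python3 rep.py -26.6; python3 - <<'E'
from cell import arm
from h import *
snap(arm,"wrist","w19",(215,0,435,200),3)
E
python3 hexa.py w19
```

```text
t 13.62 tcp [ 0.4451 -0.1516  0.0408] yaw -26.88 F [ 0.8  0.1 -1.9] M [0.09 0.01 0.03] op 0.0235
turn 0.0038 0.0019 -0.0049 shift [38.9  0.2 -0.7]
jaw-nut fixture-free mm [-34.8  17.5] along/perp tool -38.9 0.2
w19 ctr [ 539.1 -199. ] area 394 (779) spanner yaw -26.9
  r 16.0 ang 37.6  cam deg 56.7
  r 13.4 ang 80.1  cam deg 14.2
  r 9.8 ang 144.5  cam deg 9.8
  r 15.3 ang -119.5  cam deg 33.8
  r 16.6 ang -92.3  cam deg 6.6
```

View pics/w19.png

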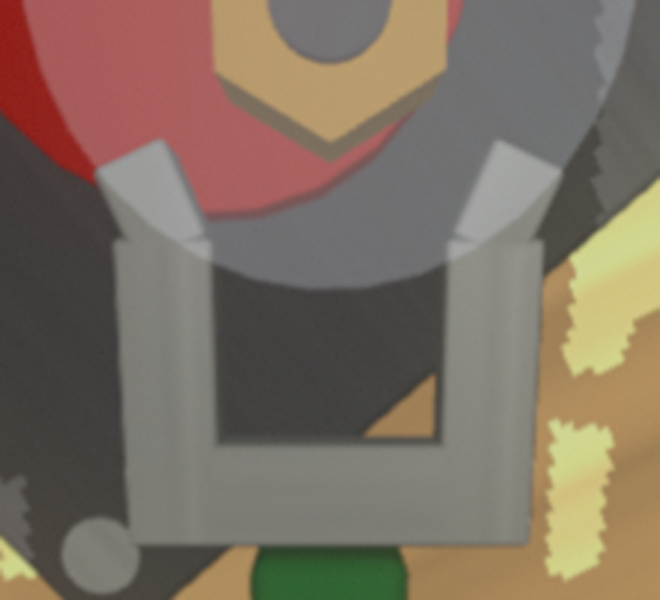

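>>> send_rows([
  [[0,0,0,-18,0,0,1],[0,0,0,-18,0,0,1],[0,0,0,0,0,-40,1],[0,0,0,0,0,-50,1],[0,0,0,0,0,-35,1]],
])

```text
time: 14.3
tcp_pos: [0.4052, -0.1302, 0.164]
orientation: [0.001, 0.972, -0.233, -0.007]
wrist_force: [0.1, 0.4, -2.6]
opening: 0.0235
```

```bash
python3 rep.py -26.6; python3 - <<'E'
from cell import arm
from h import *
s=arm.sense(); snap(arm,"scene","s20",(190,110,370,270),4); print(to_tool(s,[.578,.25,.16]))
E
```

```text
t 14.3 tcp [ 0.4052 -0.1302  0.164 ] yaw -27.0 F [ 0.1  0.4 -2.6] M [ 0.07 -0.03 -0.04] op 0.0235
turn 0.0044 0.0134 -0.007 shift [ 84.2   1.1 122.5]
jaw-nut fixture-free mm [-74.8  38.7] along/perp tool -84.2 -0.5
[ -18.6 -417.2    4. ]
```

View pics/s20.png

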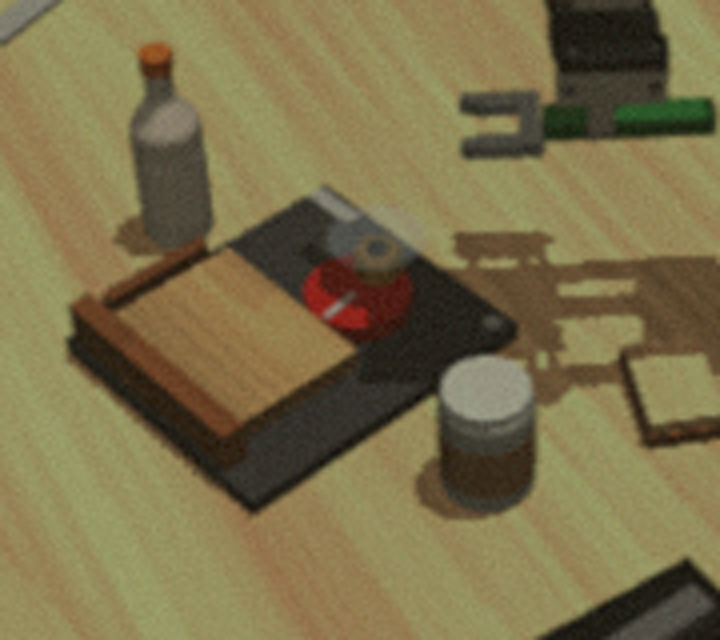

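The scene view shows the panel up to the fence, the cam lobe turned towards it, and the spanner clear at crop (590,120). I'll carry it back to the mat.

>>> send_rows([
  [[0.004,0.012,-0.068,-2,-53,0,1],[0,0,-0.068,2,-53,0,1],[0,0,-0.068,5,-53,0,1],[0,0,-0.068,9,-52,0,1],[0,0,-0.068,13,-51,0,1]],
])

```text
time: 14.98
tcp_pos: [0.522, 0.112, 0.169]
orientation: [0.002, 0.998, -0.066, 0.006]
wrist_force: [0.2, -1.1, -1.6]
opening: 0.0233
```

```bash
cat > rep2.py <<'E'
from cell import arm
from h import *
import sys
s=arm.sense(); fit_report(s,0,0,4.15); print("to place",to_tool(s,[.5845,.2585,float(sys.argv[1])]))
E
python3 rep2.py .16
```

```text
t 14.97 tcp [0.522 0.112 0.169] yaw -7.54 F [ 0.2 -1.1 -1.6] M [ 0.04 -0.03  0.05] op 0.0233
turn 0.0035 -0.0114 -0.204 shift [ -7.4 323.9 169. ]
jaw-nut fixture-free mm [ 49.4 305.1] along/perp tool 8.9 -308.9
to place [  42.7 -153.4    9. ]
```

>>> send_rows([
  [[0.003,-0.01,-0.07,13,-50,0,1],[0,0,-0.07,17,-50,5,1],[0,0,-0.06,18,-40,5,1],[0,0,0,0,0,0,1]],
])

```text
time: 15.48
tcp_pos: [0.5784, 0.2575, 0.1544]
orientation: [0.001, 0.999, 0.039, -0.001]
wrist_force: [-0.4, -1.2, -2.5]
opening: 0.0235
```

```bash
python3 rep2.py .06; python3 - <<'E'
from cell import arm
from h import *
snap(arm,"wrist","w21")
E
```

```text
t 15.47 tcp [0.5784 0.2575 0.1544] yaw 4.5 F [-0.4 -1.2 -2.5] M [-0.06  0.07  0.  ] op 0.0235
turn 0.0014 0.0016 0.0061 shift [-142.5  455.9  154.4]
jaw-nut fixture-free mm [106.2 466.1] along/perp tool 142.5 -456.3
to place [ 6.1 -0.5 94.4]
```

View pics/w21.png

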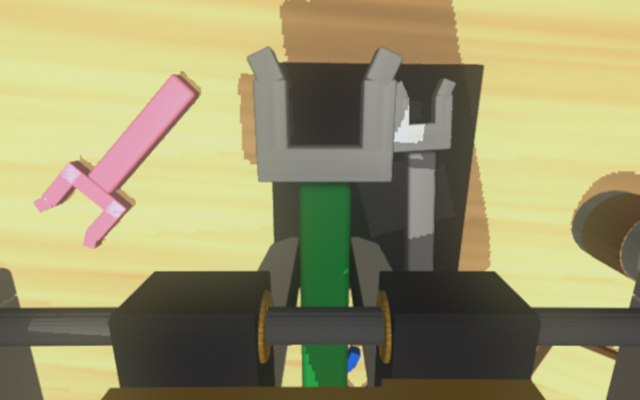

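>>> send_rows([
  [[0.001,0.001,0.006,3,0,45,1],[0,0,0,0,0,45,1],[0,0,0,0,0,30,1],[0,0,0,0,0,0,1]],
])

```text
time: 16.02
tcp_pos: [0.5805, 0.2525, 0.0324]
orientation: [0.001, 0.999, 0.033, 0.0]
wrist_force: [-0.2, -0.1, -2.2]
opening: 0.0232
```

```bash
python3 rep2.py .0105
```

```text
t 16.02 tcp [0.5805 0.2525 0.0324] yaw 3.74 F [-0.2 -0.1 -2.2] M [-0.02  0.03 -0.03] op 0.0232
turn 0.0021 -0.0007 -0.0071 shift [-138.1  452.6   32.4]
jaw-nut fixture-free mm [108.3 460.1] along/perp tool 138.2 -452.0
to place [ 4.4 -5.8 21.9]
```

>>> send_rows([
  [[0.002,0,-0.007,2,-5,12,1],[0,0,0,0,0,6,1],[0,0,0,0,0,0,1]],
])

```text
time: 16.4
tcp_pos: [0.5848, 0.2578, 0.0176]
orientation: [-0.001, 0.999, 0.036, 0.003]
wrist_force: [0.6, -0.1, -2.4]
opening: 0.0232
```

```bash
python3 rep2.py .0105
```

```text
t 16.4 tcp [0.5848 0.2578 0.0176] yaw 4.08 F [ 0.6 -0.1 -2.4] M [-0.01  0.04  0.02] op 0.0232
turn -0.0013 -0.0062 -0.0012 shift [-145.5  456.7   17.6]
jaw-nut fixture-free mm [112.6 465.8] along/perp tool 145.5 -456.6
to place [-0.2 -0.8  7.1]
```

>>> send_rows([
  [[-0.001,-0.006,0,0,0,5,1],[0,0,0,0,0,1.5,1],[0,0,0,0,0,0,1]],
])

```text
time: 16.77
tcp_pos: [0.5862, 0.2583, 0.0125]
orientation: [-0.001, 0.999, 0.036, 0.001]
wrist_force: [0.3, -0.8, -2.1]
opening: 0.0232
```

```bash
python3 rep2.py .0105
```

```text
t 16.77 tcp [0.5862 0.2583 0.0125] yaw 4.08 F [ 0.3 -0.8 -2.1] M [ 0.05 -0.03 -0.01] op 0.0232
turn -0.001 -0.0026 -0.0012 shift [-146.9  457.2   12.5]
jaw-nut fixture-free mm [114.  466.4] along/perp tool 146.9 -457.1
to place [-1.7 -0.3  2. ]
```

>>> send_rows([
  [[0,-0.002,0,0,0,1.5,1],[0,0,0,0,0,0.5,1],[0,0,0,0,0,0,1]],
])

```text
time: 17.15
tcp_pos: [0.5863, 0.2584, 0.0107]
orientation: [-0.001, 0.999, 0.036, 0.0]
wrist_force: [-0.2, -0.2, -2.3]
opening: 0.0232
```

```bash
python3 rep2.py .0105
```

```text
t 17.15 tcp [0.5863 0.2584 0.0107] yaw 4.08 F [-0.2 -0.2 -2.3] M [-0.01  0.04 -0.04] op 0.0232
turn -0.001 -0.0008 -0.0012 shift [-147.1  457.2   10.7]
jaw-nut fixture-free mm [114.2 466.4] along/perp tool 147.1 -457.1
to place [-1.8 -0.3  0.2]
```

>>> send_rows([
  [[0,0,0,0,0,1,1],[0,0,0,0,0,0.5,1]],
])

```text
time: 17.4
tcp_pos: [0.5866, 0.2585, 0.0107]
orientation: [-0.001, 0.999, 0.036, 0.001]
wrist_force: [-2.1, -0.5, 2.2]
opening: 0.0231
```

Now touching: the vertical force went from -2.3 to +2.2 N. Opening partway only, to keep clear of the grey spanner.

>>> send_rows([
  [[0,0,0,0,0,0,0.45],[0,0,0,0,0,0,0.4],[0,0,0,0,0,0,0.4]],
])

```text
time: 17.77
tcp_pos: [0.5875, 0.2588, 0.0111]
orientation: [-0.001, 0.999, 0.036, 0.002]
wrist_force: [0.4, 0.2, -0.2]
opening: 0.0489
```

```bash
python3 rep2.py .0105
```

```text
t 17.77 tcp [0.5875 0.2588 0.0111] yaw 4.09 F [ 0.4  0.2 -0.2] M [ 0.03  0.04 -0.01] op 0.0489
turn -0.0016 -0.0031 -0.0011 shift [-148.3  457.5   11.1]
jaw-nut fixture-free mm [115.3 466.9] along/perp tool 148.3 -457.4
to place [-3.   0.1  0.6]
```

>>> send_rows([
  [[0,0,0,0,0,-15,0.4],[0,0,0,0,0,-40,0.4],[0,0,0,0,0,-50,0.4],[0,0,0,0,0,-50,0.4],[0,0,0,0,0,0,0.4]],
])

```text
time: 18.4
tcp_pos: [0.5873, 0.2586, 0.175]
orientation: [-0.001, 0.999, 0.036, 0.003]
wrist_force: [0.2, 0.3, 0.2]
opening: 0.0559
```

```bash
python3 - <<'E'
from cell import arm
from h import *
s,d=snap(arm,"wrist","w22"); print(s["tcp_pos"],s["time"],s["wrist_force"].round(1))
c=green(d); w=plane(d,c.reshape(-1,2),.024,s)[:,:2]*1000; print(cv2.minAreaRect(w.astype(np.float32)))
E
```

```text
[0.58729419 0.25855537 0.17500703] 18.4 [0.2 0.3 0.2]
((566.0814208984375, 257.0247497558594), (119.03072357177734, 23.830055236816406), 4.579689979553223)
```

View pics/w22.png

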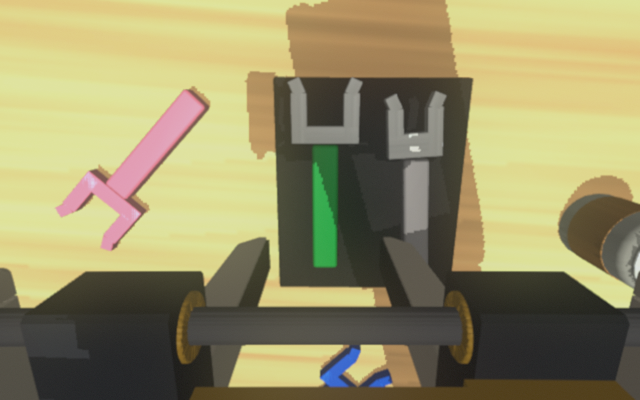

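The green spanner lies flat on the mat, its bar 119x24 mm, its grip centre at about (0.581,0.258). Next, a final check of the fixture and the bystanders.

```bash
python3 - <<'E'
from cell import arm
from h import *
s,d=snap(arm,"top","t22",(210,110,470,290),3)
snap(arm,"scene","s22")
E
```

```text
(no output)
```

View pics/t22.png

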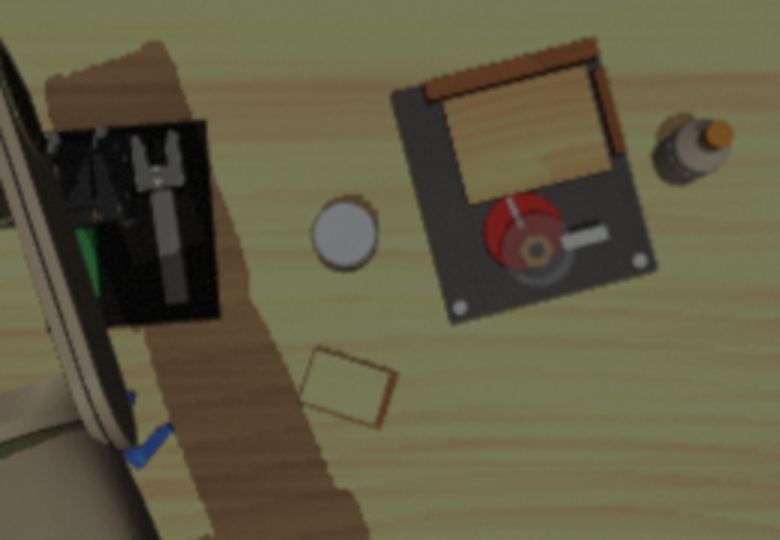

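View pics/s22.png

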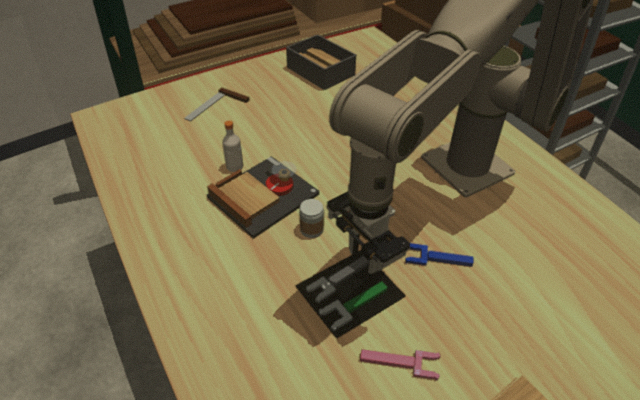

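```bash
python3 - <<'E'
from h import *
for fn,x0,y0,k,C,L in [("t22",210,110,3,[(444,100),(585,67),(612,168),(470,204)],[(521,226),(508,197)])]:
    s,d=pickle.load(open(f"pics/{fn}.pkl","rb"))
    f=lambda p:[(p[0]+.5)/k-.5+x0,(p[1]+.5)/k-.5+y0]
    P=plane(d,[f(p) for p in C],.033)[:,:2]; o=np.array([.546,-.2026]); a=np.radians(14.1); Rm=np.array([[np.cos(a),np.sin(a)],[-np.sin(a),np.cos(a)]])
    F=(P-o)@Rm.T*1000; print(F.round(1).tolist(),"centre",F.mean(0).round(1))
    W=plane(d,[f(p) for p in L],.033)[:,:2]; v=W[1]-W[0]; print("lobe fixture deg",np.degrees(np.arctan2(v[1],v[0]))-14.1)
    im=d["pixels"]; cv2.imwrite("pics/t22c.png",cv2.resize(im[115:225,330:465,::-1],None,fx=5.4,fy=5.4,interpolation=cv2.INTER_CUBIC))
E
```

```text
[[173.4, 46.9], [169.1, -101.1], [61.7, -100.3], [63.2, 49.0]] centre [116.9 -26.4]
lobe fixture deg 8.88871598356828
```

View pics/t22c.png

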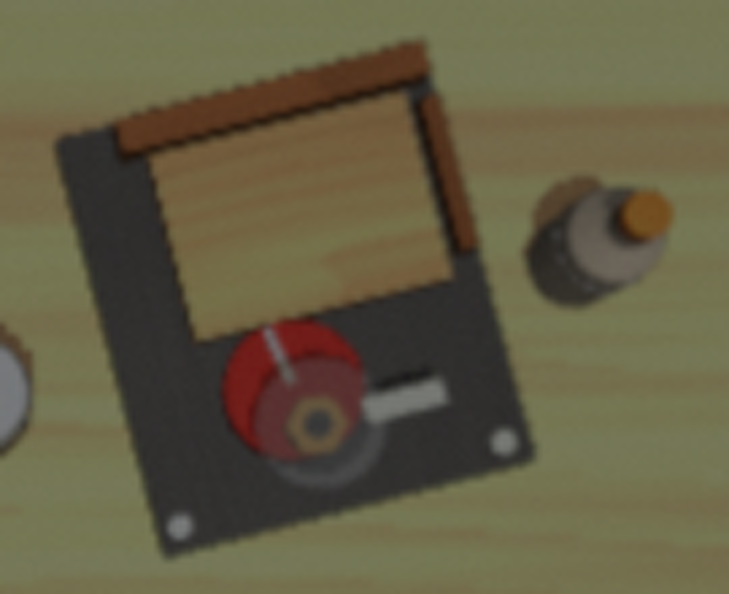

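The lobe measures 8.9°, so the cam is at 61° — at the stop. My hand-picked panel corners give a centre of x = 116.9 ± 2 mm, which is not precise enough. There is plenty of time, so I'll take a closer look with the wrist camera.

>>> send_rows([
  [[0,0,0,-10,20,-30,0.4],[0,0,0,-10,50,-10,0.4],[0,0,0,-10,55,0,0.4],[0,0,0,-10,55,0,0.4],[0,0,0,-10,55,0,0.4]],
])

```text
time: 19.18
tcp_pos: [0.544, 0.0159, 0.1979]
orientation: [0.001, 0.999, 0.039, -0.012]
wrist_force: [0.8, -0.2, 0.4]
opening: 0.056
```

```bash
python3 - <<'E'
from cell import arm
from h import *
s=arm.sense(); print(s["tcp_pos"],yaw(s)[0],to_tool(s,[.54,-.17,.215]))
E
```

```text
[0.54399376 0.01593408 0.19787993] 4.495843700317088 [-18.6 185.  -17.1]
```

>>> send_rows([
  [[0,0,-0.06,-5,55,-10,0.4],[0,0,-0.06,-5,55,-6,0.4],[0,0,-0.06,-5,50,0,0.4],[0,0,0,-10,10,0,0.4],[0,0,0,0,0,0,0.4]],
])

```text
time: 19.8
tcp_pos: [0.537, -0.1637, 0.2043]
orientation: [-0.003, 0.991, 0.129, -0.02]
wrist_force: [-0.2, 0.3, 0.1]
opening: 0.0557
```

```bash
python3 - <<'E'
from cell import arm
from h import *
s,d=snap(arm,"wrist","w23"); print(s["tcp_pos"],yaw(s)[0],s["time"])
E
```

```text
[ 0.53702183 -0.16371804  0.20426949] 14.815806285089373 19.8
```

View pics/w23.png

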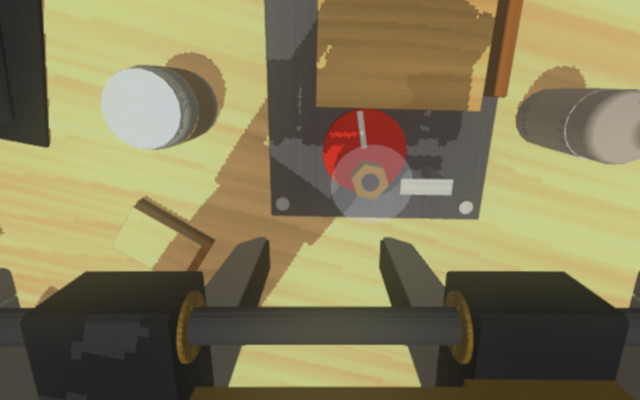

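>>> send_rows([
  [[0,0.02,0,40,0,-8,0.4],[0,0,0,40,0,0,0.4],[0,0,0,0,0,0,0.4]],
])

```text
time: 20.23
tcp_pos: [0.6158, -0.136, 0.2076]
orientation: [-0.006, 0.991, 0.131, -0.012]
wrist_force: [0.4, -0.0, -0.4]
opening: 0.0558
```

```bash
python3 - <<'E'
from cell import arm
from h import *
s,d=snap(arm,"wrist","w24",(230,0,550,240),2.5); print(s["tcp_pos"],yaw(s)[0],s["time"])
E
```

```text
[ 0.61576971 -0.13602804  0.20756438] 15.01756198535096 20.225
```

View pics/w24.png

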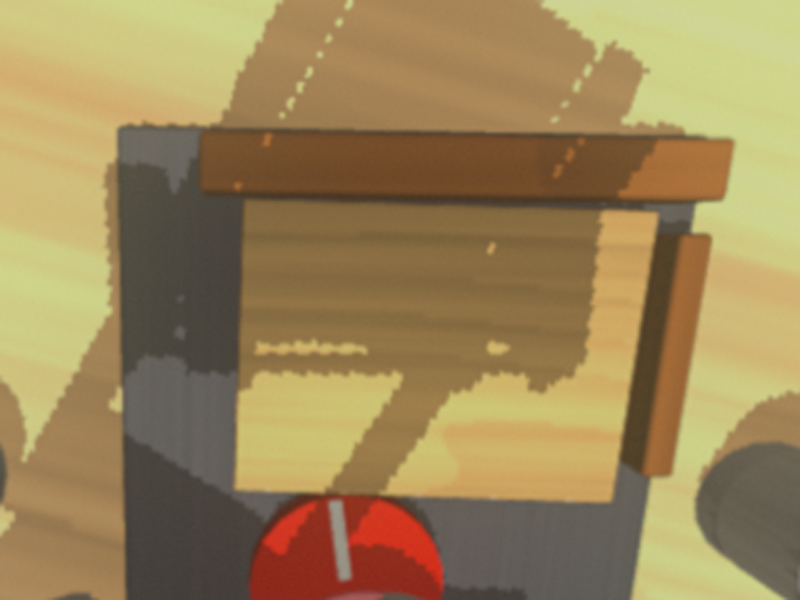

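```bash
python3 - <<'E'
from h import *
s,d=pickle.load(open("pics/w24.pkl","rb")); k=2.5
f=lambda p:[(p[0]+.5)/k-.5+230,(p[1]+.5)/k-.5]
o=np.array([.546,-.2026]); a=np.radians(14.1); Rm=np.array([[np.cos(a),np.sin(a)],[-np.sin(a),np.cos(a)]])
def fx(pts,z): return ((plane(d,[f(p) for p in pts],z,s)[:,:2]-o)@Rm.T*1000).round(1)
P=fx([(244,200),(658,212),(612,501),(236,489)],.033); print("panel",P.tolist(),P.mean(0))
print("fence top front",fx([(202,192),(722,201)],.05).tolist(),"(175.5)")
print("plate far-left corner",fx([(120,127)],.015).tolist(),"(200,98)")
W=fx([(345,580),(335,500)],.033); v=W[1]-W[0]; print("lobe deg",np.degrees(np.arctan2(v[1],v[0])))
E
```

```text
panel [[173.7, 48.4], [171.4, -100.8], [62.6, -99.5], [64.8, 49.7]] [118.125 -25.55 ]
fence top front [[175.5, 62.8], [174.7, -114.3]] (175.5)
plate far-left corner [[199.4, 95.3]] (200,98)
lobe deg 9.489566989383052
```

```bash
python3 - <<'E'
from cell import arm
s=arm.sense(); print(s["time"],abs(s["joint_vel"]).max(),s["wrist_force"].round(1)); print(arm.sign_off())
E
```

```text
20.275 0.03961496158900324 [ 0.1 -0.8 -0.8]
the job is handed in; nothing more can be done
None
```

I took the green-handled spanner off the mat, slid it onto the nut under the guard and turned the nut clockwise to its stop. I then took the spanner off and laid it flat back on the mat. The job was handed in at 20.3 s, with the arm in free air and touching nothing.

**Last checks:**
- **Cam:** it reads about 60.5° from its lobe mark (stop 60.2°). A small extra push before release did not move the nut.
- **Panel:** its centre is at fixture x = 118.1 mm (117.5 mm needed; the geometry predicts 118.6 mm). The margin is small, and the calibration is good to about 2 mm. The fence edge read 174.7 to 175.5 mm in the same picture, against a true 175.5 mm.
- **Spanner:** it lies flat on the mat with its grip centre at about (0.581, 0.258). That is roughly 44 mm from the mat's centre in y and almost none in x.
- **Left alone:** the grey, blue and pink spanners, the glue bottle, the tin and the offcuts look unmoved in the last pictures; I compared these by eye only.

**What disagreed:**
- **Spanner lag:** while turning, the spanner ran 18 to 22° ahead of the nut, although the stated play is 9°. The nut kept following and the jaw never slipped off.
- **Panel position:** an earlier, coarser estimate from the top camera gave 116.9 ± 2 mm. I took the closer wrist-camera reading of 118.1 mm instead.

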